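Load, send home and stamp a clamp kit tray

ROBOT

A 6-joint arm with a two-finger parallel gripper is mounted at the origin on the work surface. World frame = base frame: x ahead of the robot, y to its left, z up, the work surface at z = 0. Lengths are in m, angles in rad, forces in N, time in s.
With the tool pointing down it reaches from about 0.4 to 0.825 m from the base axis. Payload 7 kg.
Tool frame: the origin (TCP) lies midway between the tips of the shut fingers; the grasp point (between the pads) lies 19 mm behind it; z points along the fingers, y is the line along which they close (so a half turn about z gives the same grasp; the last joint's range is limited). The gripper opens to 88 mm and grips with 3 to 60 N. Pads are 19 mm wide; open, the fingers measure 130 mm over their backs; the gripper's body (78 mm by 193 mm) begins 47 mm behind the grasp point.
Start: joints at [-0.926, 0.359, 0.012, 0, -1.224, -0.288], TCP at [0.236, -0.632, 0.207] pointing down, gripper open.
Joint ranges: [-3.07, 3.07], [-1.43, 2.12], [-1.02, 1.25], [-3.03, 1.67], [-3.05, -0], [-3.03, 3.03]. Speed limits (rad/s): [2.39, 2.39, 3.01, 3.14, 3.14, 3.14].

INTERFACE

Orientations are given as [roll, pitch, yaw] about the fixed x, y, z axes, in that order (R = Rz(yaw) Ry(pitch) Rx(roll)).
In Python, from station import get_state, grab_frame, calibration, job_done, boxes_of, regions_of, spot_point gives the robot as it stands. The module is installed in compiled form; this text tells all that it offers.
- The arm moves only by the tool arm_command, never from a script. Its argument "commands" is a list of rows, each an object of numbers: "tx", "ty", "tz": the shift along the tool's x, y, z each as a share of 25 cm, from -1 to 1; "twist": the turn about the tool's z as a share of 180 degrees, from -1 to 1. A call has exactly 8 rows; each row is the pose to reach, as a shift and turn from the pose commanded when the call began, along the tool's axes at that moment, turning the shorter way round; what a row does not reach only later rows make up. A row lasts 1/12 s, in which the tool goes at most 41.7 mm and 7.16 degrees, less where a joint would pass 70% of its speed; a pose out of reach is approached as far as the arm can. A call with a number of a shift or a turn outside -1 to 1 is refused whole. A call with a gripper value outside its range is refused whole. "claw" is the opening, from 0 (shut) to 1 (fully open), set as the call begins (left out, the last holds). The fingers move at their own pace and stop on an object; "grip_force" is the grip in N (left out, the last holds). Time passes only in rows, so rows that repeat a pose let the fingers close, or fill a call up. It gives the time, the measured TCP pose, the force, the opening and the grip force at its end, in the units of the state.
- get_state(): the state, without advancing time (a new reading comes with each control period).
- grab_frame(name): name is "side" or "top" or "wrist"; returns the picture (420x560x3 uint8, red, green, blue); there is no depth.
- calibration(name): a dict with "camera_matrix" (3x3 intrinsics, pixels), "extrinsics" (4x4, takes a point from camera to world coordinates). Camera axes: x right, y down, z forward; pixel columns grow to the right and rows downward; lengths in m; the calibration is good to about 2 mm. A picture is of the moment at which its call begins: read the wrist's pose just before it. calibration takes no time and is no camera call; for the wrist camera it gives the pose at the moment of the call.
- job_done(): hands the job in; it is judged then, once.
Trained networks look in the newest picture that a camera, given by its name, has taken for a name from the list of things; names that differ only in an ending like _2 or _b are one class to them, and where a whole thing is asked for, a point or a joint stands for the part that bears it (a point fixed in the world has none). Each returns a list of dicts, best first, with "score" (0 to 1); they miss things now and then, are a little off and sometimes report something else, mostly with a low value. They report only what shows in the picture. A call takes as long as a camera call.
- boxes_of(query, camera): "rect" ([left, top, right, bottom] in pixels, round what is visible of it).
- regions_of(query, camera): "region" (420x560 bool, what is visible of it) and "rect" ([left, top, right, bottom] in pixels, round what is visible of it).
- spot_point(query, camera): "uv" ([column, row] in pixels: a listed point, or the origin of a listed thing).
The state is a dict: "t": time; "q": joint angles; "qd": joint speeds; "joint_efforts": joint torques, N m; "eef_pos": TCP position; "ee_rot": TCP orientation; "force": force on the tool from outside, world axes, zero at the start; "moment": the same for the moment, N m; "width": finger opening in m; "gripper_force": force on a finger pad.
Only numpy, scipy, OpenCV 4.12 (cv2) and the standard library are available. Lean on these libraries where they do the work, as an engineer would, in place of code of your own. Each camera call takes 0.05 s, during which the arm holds its last target. There are 200 camera calls.

TASK

Pull the kit tray on the bench fully back to its loading stop, away from the stamp; then lay one aluminium base plate flat in each of its three bays and set every red clamp there is upright and squarely on a base plate, lengthways along it, one clamp to a plate (a plate must go in before its clamp; some plates may stay bare). Only when the tray is loaded, slide it fully home to the stop under the stamp, then press the red stamp plunger right down to its stop for a moment and let it spring back, never pressing the stamp before the tray is home. Leave the loaded tray home and the other things on the bench where they are.

Things in the scene. Friction and masses are not known exactly. Their poses are not given: they have to be found in the camera images.
- tray (a joint): travel of the kit tray along its rail bed, m: 0 = loading stop, 0.090 = home stop under the stamp; it moves along the bays' +y axis as the value grows. About 3 N of friction; stays where it is left. The tray is a 130 x 350 mm plywood board, top 32 mm above the bench, with three green bays in a row and a white ticket at the stamp end.
- tray_grip (a point): centre of the top face of the tray's red square grip post (18 x 18 mm, standing 56 mm above the board, top 88 mm above the bench) at the end of the tray away from the stamp, 63 mm along -y from bay0; axes as the bays'. Pinch it from above across the slide (along its x), so that the fingers clear the neighbouring bay.
- stamp (a joint): how far the stamp plunger is pressed down, m: 0 = up, 0.020 = down on its stop; spring, about 4 N at the start and 11 N at the stop; springs back when let go.
- stamp_top (a point): centre of the top face of the red round stamp plunger head (46 mm diameter), 176 mm above the bench when up; it stands on a blue arm (top 126 mm, with a 40 mm round boss to 138 mm) over the far end of the rail bed, and the arm's column is on its +x side.
- bay0 (a point): centre of the green floor of tray bay 0, 32 mm above the bench (bay1 in the middle, bay2 next to the stamp; 80 mm apart). x across the slide, y along it towards the stamp, z up. The bay is 108 (x) by 58 mm (y), bounded by wooden ribs 20 mm high at its two ends (x) and four corners; the middle 60 mm of both long sides is open for the fingers.
- bay1 (a point): centre of the green floor of tray bay 1, 32 mm above the bench (bay1 in the middle, bay2 next to the stamp; 80 mm apart). x across the slide, y along it towards the stamp, z up. The bay is 108 (x) by 58 mm (y), bounded by wooden ribs 20 mm high at its two ends (x) and four corners; the middle 60 mm of both long sides is open for the fingers.
- bay2 (a point): centre of the green floor of tray bay 2, 32 mm above the bench (bay1 in the middle, bay2 next to the stamp; 80 mm apart). x across the slide, y along it towards the stamp, z up. The bay is 108 (x) by 58 mm (y), bounded by wooden ribs 20 mm high at its two ends (x) and four corners; the middle 60 mm of both long sides is open for the fingers.
- plate0: aluminium base plate, 100 (x) x 50 (y) x 12 mm (z), 150 g, the same either way up; origin at its centre (6 mm above what it lies on). Three plates, always there. The x axis lies along the bay's x when it is seated; its centre is then 38 mm above the bench.
- plate1: aluminium base plate, 100 (x) x 50 (y) x 12 mm (z), 150 g, the same either way up; origin at its centre (6 mm above what it lies on). Three plates, always there. The x axis lies along the bay's x when it is seated; its centre is then 38 mm above the bench.
- plate2: aluminium base plate, 100 (x) x 50 (y) x 12 mm (z), 150 g, the same either way up; origin at its centre (6 mm above what it lies on). Three plates, always there. The x axis lies along the bay's x when it is seated; its centre is then 38 mm above the bench.
- clamp0: red clamp: dark steel flange 96 (x) x 46 (y) x 6 mm; on it a red body 46 (x) x 24 (y) mm, 40 mm high; on top a yellow lever along x, 12 mm thick (x -24 to +48 mm, top 52 mm). About 300 g. Origin: centre of the underside, z up. Grip the red body across y. On a seated plate its origin is 44 mm above the bench, the flange between the ribs. One to three clamps; an absent one reads None.
- clamp1: red clamp: dark steel flange 96 (x) x 46 (y) x 6 mm; on it a red body 46 (x) x 24 (y) mm, 40 mm high; on top a yellow lever along x, 12 mm thick (x -24 to +48 mm, top 52 mm). About 300 g. Origin: centre of the underside, z up. Grip the red body across y. On a seated plate its origin is 44 mm above the bench, the flange between the ribs. One to three clamps; an absent one reads None.
- clamp2: red clamp: dark steel flange 96 (x) x 46 (y) x 6 mm; on it a red body 46 (x) x 24 (y) mm, 40 mm high; on top a yellow lever along x, 12 mm thick (x -24 to +48 mm, top 52 mm). About 300 g. Origin: centre of the underside, z up. Grip the red body across y. On a seated plate its origin is 44 mm above the bench, the flange between the ribs. One to three clamps; an absent one reads None.
- glue: bystander: white glue bottle, 56 mm diameter, 150 mm high; origin under its centre
- mug: bystander: white mug, 80 mm diameter, 90 mm high; origin under its centre
- hammer: bystander: hammer lying beyond the rail bed; origin near its middle, on the bench
- tape: bystander: yellow tape measure, 70 x 70 x 36 mm; origin under its centre
- offcut: bystander: timber offcut, 130 x 60 x 35 mm; origin under its centre
- disc: bystander: red-brown sanding disc, 124 mm diameter, 6 mm thick; origin under its centre

How it is judged:
On the way, in this order (a step that is already met when the one before it is completed fails the run):
1. the tray is drawn back to its loading stop (within 4 mm) (value of joint tray below 0.004 m), for 0.2 s.
2. every base plate lies flat in a bay and every clamp present stands upright on a plate, let go (height (world z) of each of plate0, plate1, plate2 below 0.0415 m and angle between the z axis of each of plate0, plate1, plate2 and the z axis of bay0, either way round below 0.08 rad and (horizontal distance between plate0 and bay0 below 0.009 m or horizontal distance between plate0 and bay1 below 0.009 m or horizontal distance between plate0 and bay2 below 0.009 m) and (horizontal distance between plate1 and bay0 below 0.009 m or horizontal distance between plate1 and bay1 below 0.009 m or horizontal distance between plate1 and bay2 below 0.009 m) and (horizontal distance between plate2 and bay0 below 0.009 m or horizontal distance between plate2 and bay1 below 0.009 m or horizontal distance between plate2 and bay2 below 0.009 m) and height (world z) of clamp0 between 0.0405 and 0.0475 m and angle between each of clamp0, clamp1, clamp2's own z axis and vertical below 0.08 rad and ((horizontal distance between clamp0 and plate0 below 0.016 m and angle between the x axis of clamp0 and the x axis of plate0, either way round below 0.25 rad) or (horizontal distance between clamp0 and plate1 below 0.016 m and angle between the x axis of clamp0 and the x axis of plate1, either way round below 0.25 rad) or (horizontal distance between clamp0 and plate2 below 0.016 m and angle between the x axis of clamp0 and the x axis of plate2, either way round below 0.25 rad)) and height (world z) of clamp1 between 0.0405 and 0.0475 m and ((horizontal distance between clamp1 and plate0 below 0.016 m and angle between the x axis of clamp1 and the x axis of plate0, either way round below 0.25 rad) or (horizontal distance between clamp1 and plate1 below 0.016 m and angle between the x axis of clamp1 and the x axis of plate1, either way round below 0.25 rad) or (horizontal distance between clamp1 and plate2 below 0.016 m and angle between the x axis of clamp1 and the x axis of plate2, either way round below 0.25 rad)) and height (world z) of clamp2 between 0.0405 and 0.0475 m and ((horizontal distance between clamp2 and plate0 below 0.016 m and angle between the x axis of clamp2 and the x axis of plate0, either way round below 0.25 rad) or (horizontal distance between clamp2 and plate1 below 0.016 m and angle between the x axis of clamp2 and the x axis of plate1, either way round below 0.25 rad) or (horizontal distance between clamp2 and plate2 below 0.016 m and angle between the x axis of clamp2 and the x axis of plate2, either way round below 0.25 rad)) and linear speed of each of plate0, plate1, plate2, clamp0, clamp1, clamp2 below 0.02 m/s and contact force between the fingers and plate0 below 0.1 N and contact force between the fingers and plate1 below 0.1 N and contact force between the fingers and plate2 below 0.1 N and contact force between the fingers and clamp0 below 0.1 N and contact force between the fingers and clamp1 below 0.1 N and contact force between the fingers and clamp2 below 0.1 N), for 0.2 s.
3. the loaded tray is at its home stop (within 4 mm) (value of joint tray above 0.086 m and height (world z) of each of plate0, plate1, plate2 below 0.0415 m and angle between the z axis of each of plate0, plate1, plate2 and the z axis of bay0, either way round below 0.08 rad and (horizontal distance between plate0 and bay0 below 0.009 m or horizontal distance between plate0 and bay1 below 0.009 m or horizontal distance between plate0 and bay2 below 0.009 m) and (horizontal distance between plate1 and bay0 below 0.009 m or horizontal distance between plate1 and bay1 below 0.009 m or horizontal distance between plate1 and bay2 below 0.009 m) and (horizontal distance between plate2 and bay0 below 0.009 m or horizontal distance between plate2 and bay1 below 0.009 m or horizontal distance between plate2 and bay2 below 0.009 m) and height (world z) of clamp0 between 0.0405 and 0.0475 m and angle between each of clamp0, clamp1, clamp2's own z axis and vertical below 0.08 rad and ((horizontal distance between clamp0 and plate0 below 0.016 m and angle between the x axis of clamp0 and the x axis of plate0, either way round below 0.25 rad) or (horizontal distance between clamp0 and plate1 below 0.016 m and angle between the x axis of clamp0 and the x axis of plate1, either way round below 0.25 rad) or (horizontal distance between clamp0 and plate2 below 0.016 m and angle between the x axis of clamp0 and the x axis of plate2, either way round below 0.25 rad)) and height (world z) of clamp1 between 0.0405 and 0.0475 m and ((horizontal distance between clamp1 and plate0 below 0.016 m and angle between the x axis of clamp1 and the x axis of plate0, either way round below 0.25 rad) or (horizontal distance between clamp1 and plate1 below 0.016 m and angle between the x axis of clamp1 and the x axis of plate1, either way round below 0.25 rad) or (horizontal distance between clamp1 and plate2 below 0.016 m and angle between the x axis of clamp1 and the x axis of plate2, either way round below 0.25 rad)) and height (world z) of clamp2 between 0.0405 and 0.0475 m and ((horizontal distance between clamp2 and plate0 below 0.016 m and angle between the x axis of clamp2 and the x axis of plate0, either way round below 0.25 rad) or (horizontal distance between clamp2 and plate1 below 0.016 m and angle between the x axis of clamp2 and the x axis of plate1, either way round below 0.25 rad) or (horizontal distance between clamp2 and plate2 below 0.016 m and angle between the x axis of clamp2 and the x axis of plate2, either way round below 0.25 rad))), for 0.2 s.
4. the stamp plunger is pressed down to within 3 mm of its stop with the tray home (value of joint tray above 0.086 m and value of joint stamp above 0.017 m), for 0.1 s.
At the end, for the whole second after the job is handed in: Tray within 4 mm of its home stop; each plate flat in its own bay (9 mm, 0.08 rad); each clamp upright (0.08 rad) and flat on its own plate (centre within 16 mm, lengthways within 0.25 rad); stamp plunger back up (within 4 mm); all at rest (all of step 3 and value of joint stamp below 0.004 m and linear speed of each of plate0, plate1, plate2, clamp0, clamp1, clamp2 below 0.02 m/s); the robot touches nothing.
It fails at once if the stamp is pressed (more than 10 mm) while the tray is not home (value of joint stamp above 0.01 m and value of joint tray below 0.08 m).
It fails at once if a bystander is pushed more than 60 mm out of place (distance of any of glue, mug, hammer, tape, offcut, disc from where it was at the start of the episode above 0.06 m).
Of clamp0, clamp1, clamp2 only 1 to 3 are there at a start; the rules pass over those that are not, and their reading is None.
At some moment in a run one of plate0, plate1, plate2, clamp0, clamp1, clamp2 may be knocked a few centimetres aside while the robot is not near it.
Once in a run the grip may slacken for a moment while it holds something.
It also fails if it takes over 210 s, if anything falls off the work surface, if the arm or the gripper's body presses on something with over 40 N, if the wrist force passes 120 N, or if a joint passes its speed limit or range.

## Working session

There is one attempt and no reset: what is moved stays moved. The work goes in short steps, Python scripts to look and compute and a tool call to move; the robot and the scene stay as the last step left them, time stands still between calls to the robot, and variables do not carry over. Pictures are saved under pics/ and viewed, at most 14 in all, crops included, and the job is handed in when it is done.

Besides the shell and the picture viewer there is one more tool, called after ">>>" by a JSON object that holds its "op" and its "data". arm_command: Moves the arm, as the interface text tells. Shift numbers are shares of 25 cm and turn numbers shares of 180 degrees, none past 1 either way. Its arguments: {"type":"object","properties":{"commands":{"type":"array"},"claw":{"type":"number"},"grip_force":{"type":"number"}},"required":["commands"]}

```bash
mkdir -p pics; cat > h.py <<'E'
import numpy as np, cv2
from station import *
from scipy.spatial.transform import Rotation as R
def save(cam,name):
    im=grab_frame(cam); cv2.imwrite(f'pics/{name}.png',im[:,:,::-1]); return im
def ray(cam,uv,z):
    c=calibration(cam);K=np.array(c['camera_matrix']);T=np.array(c['extrinsics'])
    d=T[:3,:3]@np.linalg.inv(K)@np.array([uv[0],uv[1],1.]); o=T[:3,3]
    return o+d*(z-o[2])/d[2]
def proj(cam,p):
    c=calibration(cam);K=np.array(c['camera_matrix']);T=np.linalg.inv(np.array(c['extrinsics']))
    q=K@(T[:3,:3]@np.array(p)+T[:3,3]); return q[:2]/q[2]
E
python3 - <<'E'
from h import *
s=get_state(); print(s)
a=save('top','t0');b=save('side','s0')
for c in('top','side'):
    k=calibration(c);print(c,np.round(k['extrinsics'],3).tolist(),np.round(k['camera_matrix'],0).tolist())
for q,z in [('bay0',.032),('bay1',.032),('bay2',.032),('tray_grip',.088),('stamp_top',.176),('plate0',.006),('clamp0',0.0),('glue',0),('mug',0),('tape',0),('offcut',0),('disc',0),('hammer',0)]:
    for r in spot_point(q,'top')[:4]: print(q,round(r['score'],2),np.round(r['uv']),np.round(ray('top',r['uv'],z),3))
E
```

```text
{'t': 0.0, 'q': array([-9.25898812e-01,  3.59392708e-01,  1.10564558e-02, -3.75503517e-04,
       -1.22411386e+00, -2.88093703e-01]), 'qd': array([ 0.0006971 ,  0.00040986, -0.0014555 ,  0.00060755, -0.00145936,
        0.002194  ]), 'joint_efforts': array([ 1.41250261e-03, -5.82724857e+01,  2.93059909e+01,  6.99716270e+00,
        6.90697329e-03, -1.72044456e-04]), 'eef_pos': array([ 0.23555148, -0.63199569,  0.20561335]), 'ee_rot': array([ 3.13990672e+00, -1.31482152e-04, -2.78491661e+00]), 'force': array([-0.33079028,  0.53010493, -0.16260396]), 'moment': array([-0.0672102 , -0.01546984, -0.0102476 ]), 'gripper_force': 0.0, 'width': 0.08777900350826602}
top [[-0.016, -0.995, 0.099, 0.45], [-0.999, 0.018, 0.028, 0.016], [-0.029, -0.099, -0.995, 1.117], [0.0, 0.0, 0.0, 1.0]] [[436.0, 0.0, 276.0], [0.0, 436.0, 205.0], [0.0, 0.0, 1.0]]
side [[-0.922, -0.309, 0.233, 0.29], [-0.387, 0.719, -0.577, 0.642], [0.011, -0.622, -0.783, 0.946], [0.0, 0.0, 0.0, 1.0]] [[438.0, 0.0, 278.0], [0.0, 438.0, 209.0], [0.0, 0.0, 1.0]]
bay0 0.79 [213. 177.] [0.634 0.204 0.032]
bay0 0.78 [278. 175.] [0.635
[... 376 characters left out ...]
1. 167.] [0.634 0.317 0.176]
plate0 0.76 [388. 194.] [ 0.585 -0.24   0.006]
plate0 0.73 [352. 253.] [ 0.436 -0.143  0.006]
plate0 0.64 [249. 179.] [0.631 0.115 0.006]
clamp0 0.94 [410. 246.] [ 0.451 -0.29   0.   ]
clamp0 0.83 [293. 251.] [0.444 0.005 0.   ]
clamp0 0.59 [435. 195.] [ 0.58 -0.36  0.  ]
clamp0 0.28 [428. 135.] [ 0.738 -0.351  0.   ]
glue 0.94 [142. 217.] [0.538 0.395 0.   ]
mug 0.77 [176. 267.] [0.407 0.304 0.   ]
tape 0.75 [200. 304.] [0.313 0.242 0.   ]
tape 0.35 [353. 255.] [ 0.43  -0.147  0.   ]
offcut 0.58 [426. 133.] [ 0.743 -0.345  0.   ]
offcut 0.5 [141. 212.] [0.549 0.397 0.   ]
disc 0.61 [415. 325.] [ 0.256 -0.294  0.   ]
hammer 0.58 [298. 125.] [ 0.771 -0.014  0.   ]
```

View pics/t0.png

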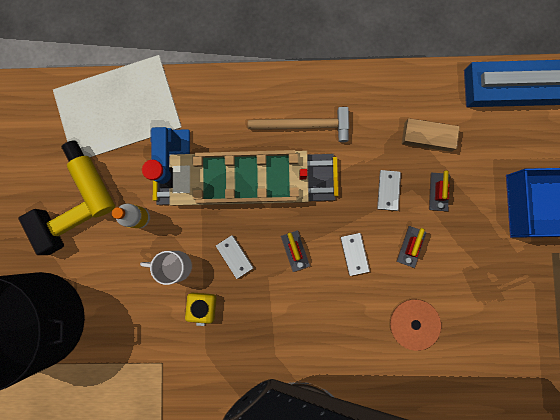

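View pics/s0.png

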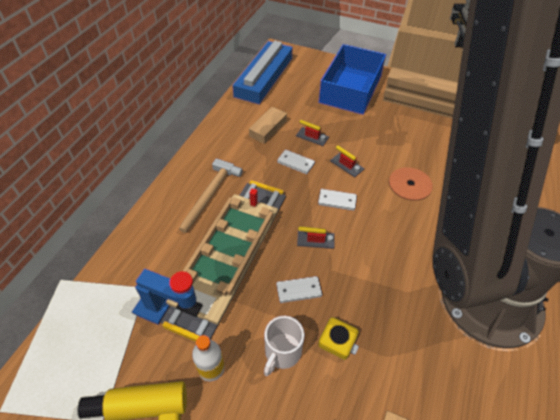

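Top view: tray with grip post at (305,172), three plates at (390,190), (355,254), (234,257), and three clamps at (441,192), (411,246), (295,251). The stamp is at (151,168). Next I measure the poses.

```bash
cat >> h.py <<'E'
def objs(cam,im=None):
    if im is None: im=grab_frame(cam)
    out=[]
    for q in('plate0','clamp0'):
        for r in regions_of(q,cam):
            if r['score']<.3: continue
            m=r['region'].astype(np.uint8)
            if m.sum()<150: continue
            hsv=cv2.cvtColor(im,cv2.COLOR_RGB2HSV); h=.012
            if q=='clamp0':
                m=cv2.dilate(m,np.ones((3,3)))
                m=m*((hsv[...,0]>20)&(hsv[...,0]<35)&(hsv[...,1]>150)&(hsv[...,2]>120)).astype(np.uint8); h=.052
            v,u=np.nonzero(m)
            if len(u)<10: continue
            P=np.array([ray(cam,(a,b),h)[:2] for a,b in zip(u,v)],np.float32)
            (c,s,a)=cv2.minAreaRect(P)
            if s[0]<s[1]: a+=90
            a=(a+90)%180-90
            out.append((q,r['score'],np.array(c),a,s)); print(q,round(r['score'],2),'px',u.mean().round(),v.mean().round(),'c',np.round(c,3),'long axis deg',round(a,1),'size',np.round(s,3))
    return out
def go(x,y,z,yaw=None):
    s=get_state();p=s['eef_pos'];Rm=R.from_euler('xyz',s['ee_rot'])
    d=Rm.inv().apply(np.array([x,y,z])-p)/.25
    t=0
    if yaw is not None: t=-((yaw-np.degrees(s['ee_rot'][2])+180)%360-180)/180
    print('pose',np.round(p,4),np.round(np.degrees(s['ee_rot']),1),'F',np.round(s['force'],1),'w',round(s['width'],4),'t',round(s['t'],2),'-> shares',np.round(d,3),'twist',round(t,3))
E
python3 - <<'E'
from h import *
objs('top')
go(.632,-.025,.2,-90)
E
```

```text
plate0 0.91 px 388.0 190.0 c [ 0.594 -0.239] long axis deg -5.6 size [0.055 0.106]
plate0 0.57 px 355.0 254.0 c [ 0.434 -0.148] long axis deg 11.5 size [0.1   0.052]
plate0 0.56 px 234.0 256.0 c [0.432 0.156] long axis deg 31.6 size [0.104 0.054]Traceback (most recent call last):
  File "<stdin>", line 2, in <module>
  File "h.py", line 27, in objs
    P=np.array([ray(cam,(a,b),h)[:2] for a,b in zip(u,v)],np.float32)
                ~~~^^^^^^^^^^^^^
  File "h.py", line 7, in ray
    c=calibration(cam);K=np.array(c['camera_matrix']);T=np.array(c['extrinsics'])
ValueError: time passes only in moves, steps and waits
```

```bash
python3 - <<'E'
s=open('h.py').read()
s=s.replace("P=np.array([ray(cam,(a,b),h)[:2] for a,b in zip(u,v)],np.float32)","""c=calibration(cam);K=np.array(c['camera_matrix']);T=np.array(c['extrinsics'])
            D=T[:3,:3]@np.linalg.inv(K)@np.stack([u,v,np.ones(len(u))]);o=T[:3,3]
            P=(o[:2,None]+D[:2]*(h-o[2])/D[2]).T.astype(np.float32)""")
open('h.py','w').write(s)
E
python3 - <<'E'
from h import *
go(.632,-.025,.2,-90)
objs('top')
E
```

```text
pose [ 0.2357 -0.6325  0.2066] [-180.    -0.  -159.6] F [-0.3  0.5  0.2] w 0.0875 t 0.85 -> shares [-2.334  1.723  0.026] twist -0.386
plate0 0.86 px 234.0 257.0 c [0.432 0.155] long axis deg 32.1 size [0.099 0.049]
plate0 0.65 px 388.0 190.0 c [ 0.595 -0.239] long axis deg -6.2 size [0.052 0.102]
plate0 0.63 px 354.0 254.0 c [ 0.434 -0.147] long axis deg 11.2 size [0.096 0.05 ]
clamp0 0.98 px 445.0 184.0 c [ 0.601 -0.368] long axis deg -6.1 size [0.01  0.069]
clamp0 0.97 px 418.0 241.0 c [ 0.462 -0.295] long axis deg -21.9 size [0.011 0.069]
clamp0 0.73 px 293.0 246.0 c [0.456 0.005] long axis deg 17.4 size [0.067 0.009]
```

>>> {"op": "arm_command", "data": {"commands": [{"tx": -0.15, "ty": 0.11, "twist": -0.03}, {"tx": -0.3, "ty": 0.22, "twist": -0.06}, {"tx": -0.45, "ty": 0.33, "twist": -0.1}, {"tx": -0.6, "ty": 0.44, "twist": -0.14}, {"tx": -0.75, "ty": 0.55, "twist": -0.18}, {"tx": -0.88, "ty": 0.65, "twist": -0.22}, {"tx": -0.96, "ty": 0.71, "twist": -0.26}, {"tx": -1, "ty": 0.74, "twist": -0.3}], "claw": 0.6}}

```text
invalid input
```

```bash
python3 - <<'E'
from h import *
go(.632,-.025,.2,-90)
E
```

```text
pose [ 0.2357 -0.6325  0.2066] [-180.     0.  -159.6] F [-0.1 -0.1 -0.4] w 0.0873 t 1.0 -> shares [-2.334  1.723  0.026] twist -0.386
```

>>> {"op": "arm_command", "data": {"commands": [{"tx": -0.15, "ty": 0.11, "tz": 0, "twist": -0.03}, {"tx": -0.3, "ty": 0.22, "tz": 0, "twist": -0.06}, {"tx": -0.45, "ty": 0.33, "tz": 0, "twist": -0.1}, {"tx": -0.6, "ty": 0.44, "tz": 0, "twist": -0.14}, {"tx": -0.75, "ty": 0.55, "tz": 0, "twist": -0.18}, {"tx": -0.88, "ty": 0.65, "tz": 0, "twist": -0.22}, {"tx": -0.96, "ty": 0.71, "tz": 0, "twist": -0.26}, {"tx": -1, "ty": 0.74, "tz": 0, "twist": -0.3}], "claw": 0.6}}

```text
t: 1.67
eef_pos: [0.4072, -0.3687, 0.207]
ee_rot: [-3.14, 0.0, -1.838]
force: [-0.7, -0.9, -0.7]
width: 0.0529
gripper_force: 0.0
```

```bash
python3 - <<'E'
from h import *
go(.632,-.025,.2,-90)
E
```

```text
pose [ 0.4072 -0.3687  0.207 ] [-179.9    0.  -105.3] F [-0.7 -0.9 -0.7] w 0.0529 t 1.67 -> shares [-1.563 -0.504  0.029] twist -0.085
```

>>> {"op": "arm_command", "data": {"commands": [{"tx": -0.15, "ty": -0.08, "tz": 0, "twist": 0}, {"tx": -0.3, "ty": -0.16, "tz": 0, "twist": 0}, {"tx": -0.45, "ty": -0.24, "tz": 0, "twist": 0}, {"tx": -0.6, "ty": -0.32, "tz": 0, "twist": 0}, {"tx": -0.75, "ty": -0.4, "tz": 0, "twist": 0}, {"tx": -0.88, "ty": -0.47, "tz": 0, "twist": 0}, {"tx": -0.96, "ty": -0.5, "tz": 0, "twist": 0}, {"tx": -1, "ty": -0.5, "tz": 0, "twist": 0}]}}

```text
t: 2.33
eef_pos: [0.5958, -0.1627, 0.2059]
ee_rot: [3.141, -0.0, -1.844]
force: [0.3, -0.6, 0.1]
width: 0.0527
gripper_force: 0.0
```

>>> {"op": "arm_command", "data": {"commands": [{"tx": -0.12, "ty": 0, "tz": 0, "twist": -0.03}, {"tx": -0.24, "ty": 0, "tz": 0, "twist": -0.06}, {"tx": -0.36, "ty": 0, "tz": 0, "twist": -0.085}, {"tx": -0.46, "ty": 0, "tz": 0, "twist": -0.085}, {"tx": -0.56, "ty": 0, "tz": 0, "twist": -0.085}, {"tx": -0.56, "ty": 0, "tz": 0, "twist": -0.085}, {"tx": -0.56, "ty": 0, "tz": 0, "twist": -0.085}, {"tx": -0.56, "ty": 0, "tz": 0, "twist": -0.085}]}}

```text
t: 3.0
eef_pos: [0.6314, -0.0309, 0.2066]
ee_rot: [3.141, -0.0, -1.579]
force: [-0.5, 0.1, 0.4]
width: 0.0525
gripper_force: 0.0
```

```bash
python3 - <<'E'
from h import *
go(.632,-.025,.07,-90)
save('wrist','w1')
for q,z in [('tray_grip',.088),('bay0',.032)]:
    for r in spot_point(q,'wrist')[:3]: print(q,round(r['score'],2),np.round(r['uv']),np.round(ray('wrist',r['uv'],z),3))
print(proj('wrist',get_state()['eef_pos']))
E
```

```text
pose [ 0.6314 -0.0309  0.2066] [180.   -0.  -90.5] F [-0.5  0.1  0.4] w 0.0525 t 3.0 -> shares [-0.024 -0.002  0.546] twist -0.003
tray_grip 0.94 [275. 205.] [ 0.636 -0.023  0.088]
bay0 0.81 [281. 366.] [0.632 0.2   0.032]
bay0 0.72 [283. 311.] [0.629 0.123 0.032]
bay0 0.61 [280. 247.] [0.632 0.041 0.032]
[279.92259891 253.23070046]
```

View pics/w1.png

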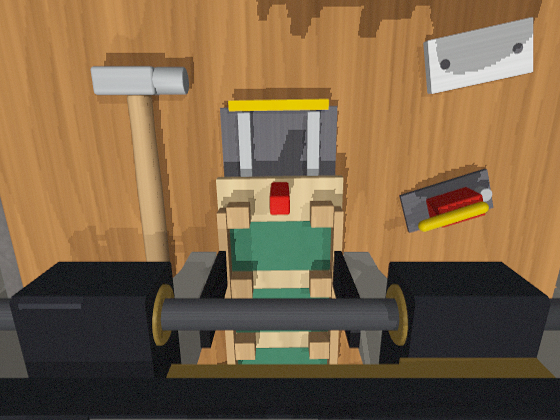

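Red post centred at (280,200), in line with the gripper. I descend, grip it, pull back 100 mm and check.

>>> {"op": "arm_command", "data": {"commands": [{"tx": -0.03, "ty": 0, "tz": 0.1, "twist": 0}, {"tx": -0.03, "ty": 0, "tz": 0.2, "twist": 0}, {"tx": -0.03, "ty": 0, "tz": 0.3, "twist": 0}, {"tx": -0.03, "ty": 0, "tz": 0.4, "twist": 0}, {"tx": -0.03, "ty": 0, "tz": 0.5, "twist": 0}, {"tx": -0.03, "ty": 0, "tz": 0.57, "twist": 0}, {"tx": -0.03, "ty": 0, "tz": 0.6, "twist": 0}, {"tx": -0.03, "ty": 0, "tz": 0.6, "twist": 0}]}}

```text
t: 3.82
eef_pos: [0.6305, -0.024, 0.0547]
ee_rot: [3.138, -0.001, -1.58]
force: [0.2, 0.5, 0.2]
width: 0.0529
gripper_force: 0.0
```

>>> {"op": "arm_command", "data": {"commands": [{"tx": 0, "ty": 0, "tz": 0, "twist": 0}, {"tx": 0, "ty": 0, "tz": 0, "twist": 0}, {"tx": 0, "ty": 0, "tz": 0, "twist": 0}, {"tx": 0, "ty": 0, "tz": 0, "twist": 0}, {"tx": 0, "ty": 0, "tz": 0, "twist": 0}, {"tx": 0, "ty": 0, "tz": 0, "twist": 0}, {"tx": 0, "ty": 0, "tz": 0, "twist": 0}, {"tx": 0, "ty": 0, "tz": 0, "twist": 0}], "claw": 0, "grip_force": 30}}

```text
t: 4.48
eef_pos: [0.6317, -0.0229, 0.0571]
ee_rot: [-3.141, -0.0, -1.579]
force: [-2.6, 0.7, 6.1]
width: 0.0178
gripper_force: 30.0
```

>>> {"op": "arm_command", "data": {"commands": [{"tx": 0.03, "ty": 0, "tz": 0, "twist": 0}, {"tx": 0.07, "ty": 0, "tz": 0, "twist": 0}, {"tx": 0.12, "ty": 0, "tz": 0, "twist": 0}, {"tx": 0.17, "ty": 0, "tz": 0, "twist": 0}, {"tx": 0.22, "ty": 0, "tz": 0, "twist": 0}, {"tx": 0.27, "ty": 0, "tz": 0, "twist": 0}, {"tx": 0.3, "ty": 0, "tz": 0, "twist": 0}, {"tx": 0.33, "ty": 0, "tz": 0, "twist": 0}]}}

```text
t: 5.15
eef_pos: [0.6321, -0.0985, 0.0556]
ee_rot: [-3.139, 0.009, -1.58]
force: [-1.9, 40.7, -0.1]
width: 0.0156
gripper_force: 29.7
```

>>> {"op": "arm_command", "data": {"commands": [{"tx": 0.01, "ty": 0, "tz": 0, "twist": 0}, {"tx": 0.02, "ty": 0, "tz": 0, "twist": 0}, {"tx": 0.03, "ty": 0, "tz": 0, "twist": 0}, {"tx": 0.04, "ty": 0, "tz": 0, "twist": 0}, {"tx": 0.045, "ty": 0, "tz": 0, "twist": 0}, {"tx": 0.05, "ty": 0, "tz": 0, "twist": 0}, {"tx": 0.05, "ty": 0, "tz": 0, "twist": 0}, {"tx": 0.05, "ty": 0, "tz": 0, "twist": 0}]}}

```text
t: 5.82
eef_pos: [0.6309, -0.1183, 0.0565]
ee_rot: [3.142, -0.0, -1.58]
force: [-0.4, 0.4, 0.4]
width: 0.0004
gripper_force: 0.0
```

>>> {"op": "arm_command", "data": {"commands": [{"tx": 0, "ty": 0, "tz": -0.1, "twist": 0}, {"tx": 0, "ty": 0, "tz": -0.2, "twist": 0}, {"tx": 0, "ty": 0, "tz": -0.3, "twist": 0}, {"tx": 0, "ty": 0, "tz": -0.4, "twist": 0}, {"tx": 0, "ty": 0, "tz": -0.5, "twist": 0}, {"tx": 0, "ty": 0, "tz": -0.57, "twist": 0}, {"tx": 0, "ty": 0, "tz": -0.6, "twist": 0}, {"tx": 0, "ty": 0, "tz": -0.6, "twist": 0}], "claw": 0.75}}

```text
t: 6.48
eef_pos: [0.632, -0.1179, 0.2087]
ee_rot: [-3.138, 0.0, -1.579]
force: [-1.0, 0.1, 1.7]
width: 0.0481
gripper_force: 0.0
```

```bash
python3 - <<'E'
from h import *
save('wrist','w2')
for q,z in [('tray_grip',.088),('bay0',.032)]:
    for r in spot_point(q,'wrist')[:3]: print(q,round(r['score'],2),np.round(r['uv']),np.round(ray('wrist',r['uv'],z),3))
im=save('top','t2')
for q,z in [('tray_grip',.088),('bay0',.032),('stamp_top',.176)]:
    for r in spot_point(q,'top')[:3]: print(q,round(r['score'],2),np.round(r['uv']),np.round(ray('top',r['uv'],z),3))
# green bays
hsv=cv2.cvtColor(im,cv2.COLOR_RGB2HSV);g=((hsv[...,0]>60)&(hsv[...,0]<90)&(hsv[...,1]>90)).astype(np.uint8)
n,l,st,c=cv2.connectedComponentsWithStats(g)
for i in range(1,n):
    if st[i,4]>60:print(st[i],np.round(ray('top',c[i],.032),3))
go(.595,-.239,.2,None)
E
```

```text
tray_grip 0.61 [276. 235.] [ 0.634 -0.081  0.088]
bay0 0.93 [281. 270.] [ 0.629 -0.017  0.032]
bay0 0.84 [282. 330.] [0.629 0.06  0.032]
tray_grip 0.63 [328. 170.] [ 0.634 -0.082  0.088]
bay0 0.62 [300. 174.] [ 0.637 -0.016  0.032]
stamp_top 0.61 [152. 167.] [0.634 0.314 0.176]
[290 155  24  42 866] [ 0.634 -0.02   0.032]
pose [ 0.6305 -0.118   0.2052] [179.9  -0.  -90.5] F [-0.5  0.4 -0.1] w 0.0654 t 6.83 -> shares [0.485 0.138 0.021] twist 0
```

View pics/t2.png

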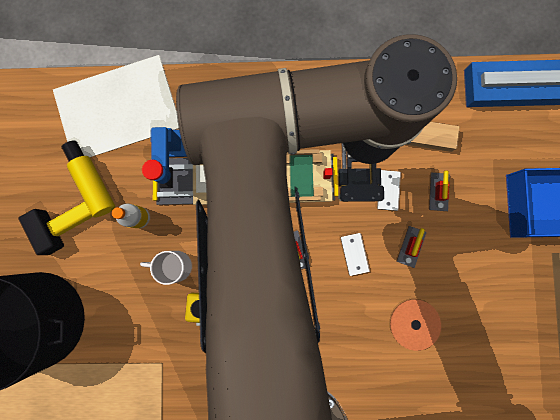

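The tray is back against the yellow end stop (post at about (328,170), 57 mm further back). Now the first plate at (390,190).

>>> {"op": "arm_command", "data": {"commands": [{"tx": 0.1, "ty": 0.03, "tz": 0, "twist": -0.03}, {"tx": 0.2, "ty": 0.06, "tz": 0, "twist": -0.07}, {"tx": 0.3, "ty": 0.09, "tz": 0, "twist": -0.11}, {"tx": 0.4, "ty": 0.12, "tz": 0, "twist": -0.15}, {"tx": 0.48, "ty": 0.14, "tz": 0, "twist": -0.19}, {"tx": 0.48, "ty": 0.14, "tz": 0, "twist": -0.23}, {"tx": 0.48, "ty": 0.14, "tz": 0, "twist": -0.27}, {"tx": 0.48, "ty": 0.14, "tz": 0, "twist": -0.3}]}}

```text
t: 7.5
eef_pos: [0.5945, -0.2384, 0.2058]
ee_rot: [3.141, 0.001, -0.631]
force: [-0.6, -0.1, -0.1]
width: 0.0653
gripper_force: 0.0
```

>>> {"op": "arm_command", "data": {"commands": [{"tx": 0, "ty": 0, "tz": 0, "twist": -0.035}, {"tx": 0, "ty": 0, "tz": 0, "twist": -0.07}, {"tx": 0, "ty": 0, "tz": 0, "twist": -0.11}, {"tx": 0, "ty": 0, "tz": 0, "twist": -0.14}, {"tx": 0, "ty": 0, "tz": 0, "twist": -0.167}, {"tx": 0, "ty": 0, "tz": 0, "twist": -0.167}, {"tx": 0, "ty": 0, "tz": 0, "twist": -0.167}, {"tx": 0, "ty": 0, "tz": 0, "twist": -0.167}]}}

```text
t: 8.17
eef_pos: [0.5949, -0.2377, 0.2062]
ee_rot: [-3.142, 0.001, -0.115]
force: [-0.6, 0.5, 0.5]
width: 0.0659
gripper_force: 0.0
```

```bash
python3 - <<'E'
from h import *
go(.595,-.239,.004,-6)
objs('wrist',save('wrist','w3'))
E
```

```text
pose [ 0.5949 -0.2377  0.2062] [-180.     0.    -6.6] F [-0.6  0.5  0.5] w 0.0659 t 8.17 -> shares [0.002 0.005 0.809] twist -0.003
plate0 0.76 px 282.0 173.0 c [ 0.595 -0.241] long axis deg -5.3 size [0.051 0.101]
plate0 0.55 px 228.0 312.0 c [ 0.436 -0.151] long axis deg 11.1 size [0.104 0.052]
clamp0 0.98 px 415.0 159.0 c [ 0.603 -0.368] long axis deg -6.0 size [0.012 0.069]
clamp0 0.61 px 345.0 293.0 c [ 0.47  -0.294] long axis deg -3.5 size [0.007 0.015]
```

View pics/w3.png

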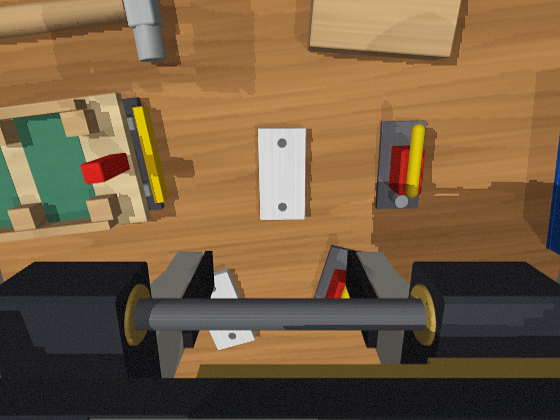

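>>> {"op": "arm_command", "data": {"commands": [{"tx": 0, "ty": 0.01, "tz": 0.13, "twist": 0}, {"tx": 0, "ty": 0.01, "tz": 0.26, "twist": 0}, {"tx": 0, "ty": 0.01, "tz": 0.39, "twist": 0}, {"tx": 0, "ty": 0.01, "tz": 0.52, "twist": 0}, {"tx": 0, "ty": 0.01, "tz": 0.64, "twist": 0}, {"tx": 0, "ty": 0.01, "tz": 0.73, "twist": 0}, {"tx": 0, "ty": 0.01, "tz": 0.78, "twist": 0}, {"tx": 0, "ty": 0.01, "tz": 0.805, "twist": 0}]}}

```text
t: 8.98
eef_pos: [0.5936, -0.2401, 0.0033]
ee_rot: [-3.142, 0.003, -0.113]
force: [-0.2, 0.3, 1.2]
width: 0.0661
gripper_force: 0.0
```

>>> {"op": "arm_command", "data": {"commands": [{"tx": 0, "ty": 0, "tz": 0, "twist": 0}, {"tx": 0, "ty": 0, "tz": 0, "twist": 0}, {"tx": 0, "ty": 0, "tz": 0, "twist": 0}, {"tx": 0, "ty": 0, "tz": 0, "twist": 0}, {"tx": 0, "ty": 0, "tz": 0, "twist": 0}, {"tx": 0, "ty": 0, "tz": 0, "twist": 0}, {"tx": 0, "ty": 0, "tz": 0, "twist": 0}, {"tx": 0, "ty": 0, "tz": 0, "twist": 0}], "claw": 0, "grip_force": 40}}

```text
t: 9.65
eef_pos: [0.5948, -0.2402, 0.0056]
ee_rot: [-3.142, -0.0, -0.112]
force: [-1.7, -0.2, 0.2]
width: 0.0178
gripper_force: 0.0
```

>>> {"op": "arm_command", "data": {"commands": [{"tx": 0, "ty": 0, "tz": -0.05, "twist": 0}, {"tx": 0, "ty": 0, "tz": -0.12, "twist": 0}, {"tx": 0, "ty": 0, "tz": -0.2, "twist": 0}, {"tx": 0, "ty": 0, "tz": -0.28, "twist": 0}, {"tx": 0, "ty": 0, "tz": -0.36, "twist": 0}, {"tx": 0, "ty": 0, "tz": -0.44, "twist": 0}, {"tx": 0, "ty": 0, "tz": -0.5, "twist": 0}, {"tx": 0, "ty": 0, "tz": -0.52, "twist": 0}]}}

```text
t: 10.32
eef_pos: [0.5962, -0.2406, 0.1393]
ee_rot: [3.141, -0.005, -0.112]
force: [0.2, -0.1, 0.3]
width: 0.0002
gripper_force: 0.0
```

```bash
python3 - <<'E'
from h import *
go(.632,.142,.13,0)
E
```

```text
pose [ 0.5962 -0.2406  0.1393] [180.   -0.3  -6.4] F [ 0.2 -0.1  0.3] w 0.0002 t 10.32 -> shares [-0.029 -1.537  0.036] twist -0.036
```

```bash
python3 - <<'E'
from h import *
objs('wrist',save('wrist','w4'))
E
```

```text
plate0 0.76 px 279.0 190.0 c [ 0.595 -0.241] long axis deg -5.7 size [0.05 0.1 ]
clamp0 0.68 px 32.0 367.0 c [0.473 0.001] long axis deg 14.6 size [0.038 0.015]
clamp0 0.6 px 442.0 175.0 c [ 0.602 -0.365] long axis deg -6.4 size [0.013 0.068]
```

View pics/w4.png

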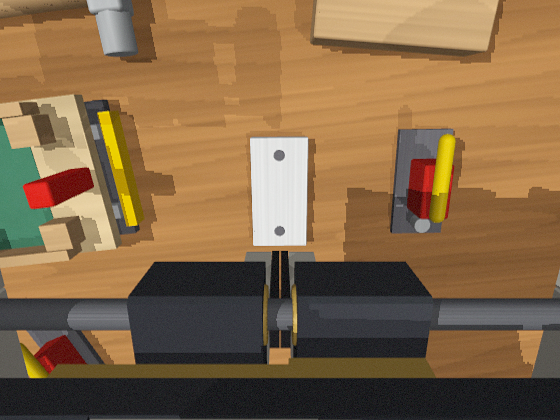

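>>> {"op": "arm_command", "data": {"commands": [{"tx": 0, "ty": 0, "tz": 0.06, "twist": 0}, {"tx": 0, "ty": 0, "tz": 0.12, "twist": 0}, {"tx": 0, "ty": 0, "tz": 0.18, "twist": 0}, {"tx": 0, "ty": 0, "tz": 0.24, "twist": 0}, {"tx": 0, "ty": 0, "tz": 0.28, "twist": 0}, {"tx": 0, "ty": 0, "tz": 0.3, "twist": 0}, {"tx": 0, "ty": 0, "tz": 0.3, "twist": 0}, {"tx": 0, "ty": 0, "tz": 0.3, "twist": 0}], "claw": 0.75}}

```text
t: 11.13
eef_pos: [0.5947, -0.2403, 0.0601]
ee_rot: [3.141, 0.001, -0.112]
force: [0.5, -0.5, 0.1]
width: 0.0488
gripper_force: 0.0
```

>>> {"op": "arm_command", "data": {"commands": [{"tx": 0, "ty": 0, "tz": 0.06, "twist": 0}, {"tx": 0, "ty": 0, "tz": 0.12, "twist": 0}, {"tx": 0, "ty": 0, "tz": 0.16, "twist": 0}, {"tx": 0, "ty": 0, "tz": 0.2, "twist": 0}, {"tx": 0, "ty": 0, "tz": 0.22, "twist": 0}, {"tx": 0, "ty": 0, "tz": 0.23, "twist": 0}, {"tx": 0, "ty": 0, "tz": 0.23, "twist": 0}, {"tx": 0, "ty": 0, "tz": 0.23, "twist": 0}]}}

```text
t: 11.8
eef_pos: [0.5951, -0.2403, 0.0032]
ee_rot: [3.141, -0.001, -0.112]
force: [0.6, -0.5, -0.2]
width: 0.0656
gripper_force: 0.0
```

```bash
python3 - <<'E'
from h import *
go(.595,-.241,.004,-6)
a=save('wrist','w5')
c=calibration('wrist');T=np.linalg.inv(np.array(c['extrinsics']));p=get_state()['eef_pos'];print(T[:3,:3]@p+T[:3,3])
b=grab_frame('side'); u,v=proj('side',p).astype(int);print(u,v)
cr=b[max(v-110,0):v+60,max(0,u-110):u+110]; cr=cv2.resize(cr,None,fx=3,fy=3)
a=a[150:420,150:420]
cv2.imwrite('pics/s5.png',np.hstack([cv2.resize(cr,(520,402)),cv2.resize(a[:, :],(270,402))])[:,:,::-1])
E
```

```text
pose [ 0.5951 -0.2403  0.0032] [180.   -0.   -6.4] F [ 0.6 -0.5 -0.2] w 0.0656 t 11.8 -> shares [-0.     0.003 -0.003] twist -0.002
[-0.00097647  0.02466672  0.19415817]
294 161
```

View pics/s5.png

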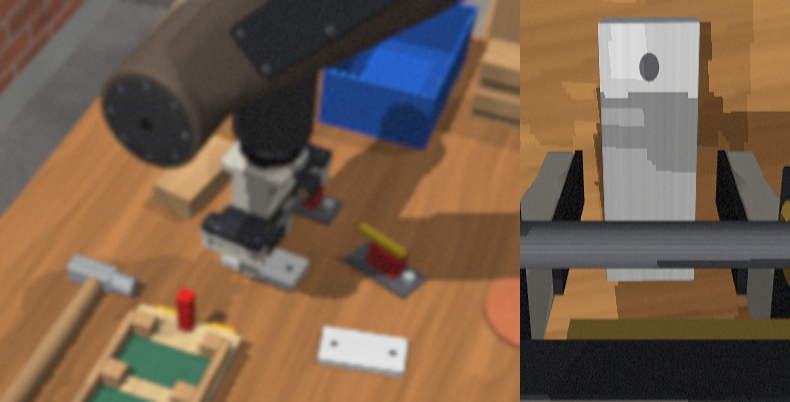

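The fingers straddle the plate, visible in both crops. I close again and check.

>>> {"op": "arm_command", "data": {"commands": [{"tx": 0, "ty": 0, "tz": 0.005, "twist": 0}, {"tx": 0, "ty": 0, "tz": 0.005, "twist": 0}, {"tx": 0, "ty": 0, "tz": 0.005, "twist": 0}, {"tx": 0, "ty": 0, "tz": 0.005, "twist": 0}, {"tx": 0, "ty": 0, "tz": 0.005, "twist": 0}, {"tx": 0, "ty": 0, "tz": 0.005, "twist": 0}, {"tx": 0, "ty": 0, "tz": 0.005, "twist": 0}, {"tx": 0, "ty": 0, "tz": 0.005, "twist": 0}], "claw": 0.4, "grip_force": 30}}

```text
t: 12.57
eef_pos: [0.5947, -0.2402, 0.0016]
ee_rot: [3.142, 0.0, -0.112]
force: [0.1, -0.3, -0.4]
width: 0.0352
gripper_force: 0.0
```

```bash
python3 - <<'E'
from h import *
a=save('wrist','w6')
b=grab_frame('side')
cv2.imwrite('pics/s6.png',np.hstack([cv2.resize(b[90:190,240:340],(400,400),interpolation=cv2.INTER_CUBIC),cv2.resize(a[180:380,180:380],(400,400))])[:,:,::-1])
E
```

```text
(no output)
```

View pics/s6.png

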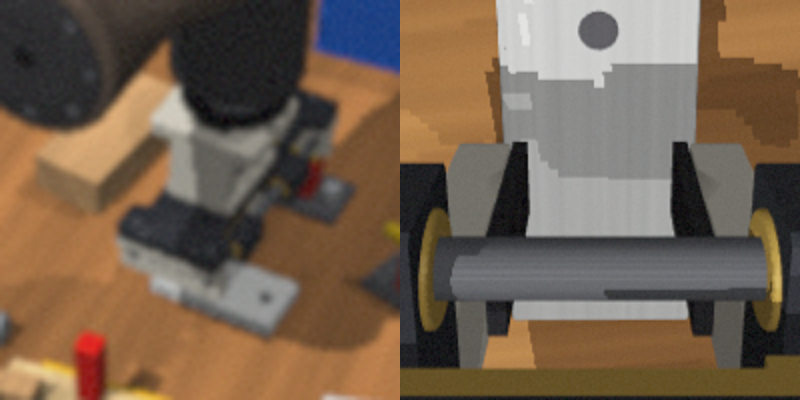

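The pads sit above the plate, so the tips are higher than the TCP reading suggests. I open, check the wrist geometry, then descend carefully while watching force.

```bash
python3 - <<'E'
from h import *
c=calibration('wrist');print(np.round(c['camera_matrix'],1).tolist(),np.round(c['extrinsics'],3).tolist())
s=get_state();p=s['eef_pos'];Rm=R.from_euler('xyz',s['ee_rot']).as_matrix()
for w in(.0,):
  for dz in(0,-.01,-.019,-.03):
    print(dz,[np.round(proj('wrist',p+Rm@np.array([dx,sy*.0176,dz]))) .tolist() for sy in(-1,1) for dx in (-.0095,.0095)])
E
```

```text
[[353.2, 0.0, 279.6], [0.0, 353.2, 207.2], [0.0, 0.0, 1.0]] [[-0.112, -0.948, -0.298, 0.676], [-0.994, 0.107, 0.033, -0.25], [0.0, 0.3, -0.954, 0.179], [0.0, 0.0, 0.0, 1.0]]
0 [[246.0, 268.0], [245.0, 236.0], [309.0, 268.0], [310.0, 236.0]]
-0.01 [[245.0, 276.0], [244.0, 243.0], [311.0, 276.0], [312.0, 243.0]]
-0.019 [[243.0, 285.0], [242.0, 251.0], [312.0, 285.0], [314.0, 251.0]]
-0.03 [[241.0, 297.0], [239.0, 261.0], [315.0, 297.0], [316.0, 261.0]]
```

>>> {"op": "arm_command", "data": {"commands": [{"tx": 0, "ty": 0, "tz": 0, "twist": 0}, {"tx": 0, "ty": 0, "tz": 0, "twist": 0}, {"tx": 0, "ty": 0, "tz": 0, "twist": 0}, {"tx": 0, "ty": 0, "tz": 0, "twist": 0}, {"tx": 0, "ty": 0, "tz": 0.005, "twist": 0}, {"tx": 0, "ty": 0, "tz": 0.01, "twist": 0}, {"tx": 0, "ty": 0, "tz": 0.015, "twist": 0}, {"tx": 0, "ty": 0, "tz": 0.02, "twist": 0}], "claw": 0.7}}

```text
t: 13.33
eef_pos: [0.5947, -0.2402, -0.0036]
ee_rot: [-3.142, 0.0, -0.112]
force: [0.6, -0.2, -0.0]
width: 0.0611
gripper_force: 0.0
```

>>> {"op": "arm_command", "data": {"commands": [{"tx": 0, "ty": 0, "tz": 0.01, "twist": 0}, {"tx": 0, "ty": 0, "tz": 0.02, "twist": 0}, {"tx": 0, "ty": 0, "tz": 0.03, "twist": 0}, {"tx": 0, "ty": 0, "tz": 0.04, "twist": 0}, {"tx": 0, "ty": 0, "tz": 0.04, "twist": 0}, {"tx": 0, "ty": 0, "tz": 0.04, "twist": 0}, {"tx": 0, "ty": 0, "tz": 0.04, "twist": 0}, {"tx": 0, "ty": 0, "tz": 0.04, "twist": 0}]}}

```text
t: 14.0
eef_pos: [0.5948, -0.2402, -0.0133]
ee_rot: [3.142, -0.0, -0.112]
force: [0.2, -0.2, -0.5]
width: 0.0613
gripper_force: 0.0
```

>>> {"op": "arm_command", "data": {"commands": [{"tx": 0, "ty": 0, "tz": 0, "twist": 0}, {"tx": 0, "ty": 0, "tz": 0, "twist": 0}, {"tx": 0, "ty": 0, "tz": 0, "twist": 0}, {"tx": 0, "ty": 0, "tz": 0, "twist": 0}, {"tx": 0, "ty": 0, "tz": 0, "twist": 0}, {"tx": 0, "ty": 0, "tz": 0, "twist": 0}, {"tx": 0, "ty": 0, "tz": 0, "twist": 0}, {"tx": 0, "ty": 0, "tz": 0, "twist": 0}], "claw": 0.4, "grip_force": 30}}

```text
t: 14.67
eef_pos: [0.5948, -0.2402, -0.0133]
ee_rot: [3.142, -0.0, -0.112]
force: [-0.3, -0.2, 1.4]
width: 0.0493
gripper_force: 30.0
```

Gripped, width 49 mm. I lift and carry to bay 2.

>>> {"op": "arm_command", "data": {"commands": [{"tx": 0, "ty": 0, "tz": -0.03, "twist": 0}, {"tx": 0, "ty": 0, "tz": -0.08, "twist": 0}, {"tx": 0, "ty": 0, "tz": -0.16, "twist": 0}, {"tx": 0, "ty": 0, "tz": -0.25, "twist": 0}, {"tx": 0, "ty": 0, "tz": -0.35, "twist": 0}, {"tx": 0, "ty": 0, "tz": -0.43, "twist": 0}, {"tx": 0, "ty": 0, "tz": -0.48, "twist": 0}, {"tx": 0, "ty": 0, "tz": -0.5, "twist": 0}]}}

```text
t: 15.33
eef_pos: [0.5961, -0.2405, 0.1154]
ee_rot: [3.141, -0.005, -0.112]
force: [0.1, -0.7, -2.0]
width: 0.0491
gripper_force: 30.0
```

>>> {"op": "arm_command", "data": {"commands": [{"tx": 0, "ty": -0.05, "tz": 0, "twist": 0}, {"tx": 0, "ty": -0.13, "tz": 0, "twist": 0}, {"tx": 0, "ty": -0.24, "tz": 0, "twist": 0}, {"tx": -0.01, "ty": -0.36, "tz": 0, "twist": 0}, {"tx": -0.01, "ty": -0.48, "tz": 0, "twist": 0}, {"tx": -0.01, "ty": -0.6, "tz": 0, "twist": 0}, {"tx": -0.01, "ty": -0.7, "tz": 0, "twist": 0}, {"tx": -0.01, "ty": -0.78, "tz": 0, "twist": 0}]}}

```text
t: 16.0
eef_pos: [0.6134, -0.0437, 0.1108]
ee_rot: [3.142, 0.001, -0.111]
force: [-0.5, -0.4, -1.8]
width: 0.0493
gripper_force: 30.0
```

>>> {"op": "arm_command", "data": {"commands": [{"tx": 0, "ty": -0.1, "tz": 0, "twist": 0}, {"tx": 0, "ty": -0.21, "tz": 0, "twist": -0.01}, {"tx": 0, "ty": -0.32, "tz": 0, "twist": -0.02}, {"tx": -0.01, "ty": -0.43, "tz": 0, "twist": -0.03}, {"tx": -0.01, "ty": -0.54, "tz": 0, "twist": -0.036}, {"tx": -0.01, "ty": -0.64, "tz": 0, "twist": -0.036}, {"tx": -0.01, "ty": -0.72, "tz": 0, "twist": -0.036}, {"tx": -0.01, "ty": -0.756, "tz": 0, "twist": -0.036}]}}

```text
t: 16.67
eef_pos: [0.6321, 0.1448, 0.1106]
ee_rot: [3.141, 0.001, 0.003]
force: [0.3, -0.9, -1.9]
width: 0.0494
gripper_force: 30.0
```

```bash
cat >> h.py <<'E'
def bays(cam,im):
    hsv=cv2.cvtColor(im,cv2.COLOR_RGB2HSV);g=((hsv[...,0]>60)&(hsv[...,0]<90)&(hsv[...,1]>90)).astype(np.uint8)
    n,l,st,c=cv2.connectedComponentsWithStats(g)
    for i in range(1,n):
        if st[i,4]>100:print('green',st[i],np.round(ray(cam,c[i],.032),3))
E
python3 - <<'E'
from h import *
go(.632,.142,.02,0)
im=save('wrist','w7'); bays('wrist',im)
for r in spot_point('bay0','wrist')[:3]: print(round(r['score'],2),np.round(r['uv']),np.round(ray('wrist',r['uv'],.032),3))
E
```

```text
pose [0.6321 0.1448 0.1106] [1.8e+02 1.0e-01 2.0e-01] F [ 0.3 -0.9 -1.9] w 0.0494 t 16.67 -> shares [0.    0.011 0.362] twist 0.001
green [ 243  143   80   24 1829] [0.674 0.142 0.032]
green [ 348  142   86  131 8665] [0.638 0.061 0.032]
green [ 450  142   96  132 8611] [ 0.637 -0.02   0.032]
0.89 [493. 210.] [ 0.631 -0.02   0.032]
0.7 [388. 212.] [0.629 0.06  0.032]
```

View pics/w7.png

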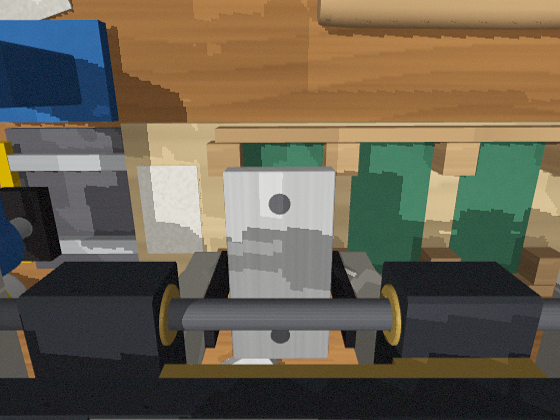

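The plate hangs over bay 2. The bay's green shows at (283,154) and the tray is square to the gripper. Quick x check of the bay edges.

```bash
python3 - <<'E'
from h import *
im=cv2.imread('pics/w7.png')[:,:,::-1]
for uv in[(390,142),(390,272),(490,142),(490,272),(348,200),(434,200),(243,155),(323,155)]: print(uv,np.round(ray('wrist',uv,.032),4))
# held plate: assume plate top z = eef+.019+.006... 
zt=.1106+.013+.012
for uv in[(225,170),(334,168),(228,357),(327,358)]: print(uv,np.round(ray('wrist',uv,zt),4))
E
```

```text
(390, 142) [0.6824 0.0634 0.032 ]
(390, 272) [0.5783 0.0532 0.032 ]
(490, 142) [ 0.6826 -0.0086  0.032 ]
(490, 272) [ 0.5786 -0.0276  0.032 ]
(348, 200) [0.6388 0.0909 0.032 ]
(434, 200) [0.639  0.0259 0.032 ]
(243, 155) [0.6727 0.1694 0.032 ]
(323, 155) [0.6729 0.1112 0.032 ]
(225, 170) [0.6827 0.1668 0.1356]
(334, 168) [0.6838 0.119  0.1356]
(228, 357) [0.5834 0.1695 0.1356]
(327, 358) [0.5829 0.1177 0.1356]
```

>>> {"op": "arm_command", "data": {"commands": [{"tx": -0.006, "ty": 0.012, "tz": 0.04, "twist": 0}, {"tx": -0.006, "ty": 0.012, "tz": 0.11, "twist": 0}, {"tx": -0.006, "ty": 0.012, "tz": 0.18, "twist": 0}, {"tx": -0.006, "ty": 0.012, "tz": 0.24, "twist": 0}, {"tx": -0.006, "ty": 0.012, "tz": 0.29, "twist": 0}, {"tx": -0.006, "ty": 0.012, "tz": 0.33, "twist": 0}, {"tx": -0.006, "ty": 0.012, "tz": 0.355, "twist": 0}, {"tx": -0.006, "ty": 0.012, "tz": 0.365, "twist": 0}]}}

```text
t: 17.43
eef_pos: [0.6317, 0.1379, 0.0212]
ee_rot: [-3.142, -0.002, 0.001]
force: [1.4, 2.4, 3.3]
width: 0.0491
gripper_force: 30.0
```

>>> {"op": "arm_command", "data": {"commands": [{"tx": 0, "ty": 0, "tz": 0, "twist": 0}, {"tx": 0, "ty": 0, "tz": 0, "twist": 0}, {"tx": 0, "ty": 0, "tz": 0, "twist": 0}, {"tx": 0, "ty": 0, "tz": 0, "twist": 0}, {"tx": 0, "ty": 0, "tz": 0, "twist": 0}, {"tx": 0, "ty": 0, "tz": 0, "twist": 0}, {"tx": 0, "ty": 0, "tz": 0, "twist": 0}, {"tx": 0, "ty": 0, "tz": 0, "twist": 0}], "claw": 0.68}}

```text
t: 18.1
eef_pos: [0.6312, 0.1389, 0.0202]
ee_rot: [3.142, 0.0, 0.001]
force: [0.4, -1.1, 0.9]
width: 0.0595
gripper_force: 0.0
```

>>> {"op": "arm_command", "data": {"commands": [{"tx": 0, "ty": 0, "tz": -0.05, "twist": 0}, {"tx": 0, "ty": 0, "tz": -0.12, "twist": 0}, {"tx": 0, "ty": 0, "tz": -0.22, "twist": 0}, {"tx": 0, "ty": 0, "tz": -0.32, "twist": 0}, {"tx": 0, "ty": 0, "tz": -0.42, "twist": 0}, {"tx": 0, "ty": 0, "tz": -0.5, "twist": 0}, {"tx": 0, "ty": 0, "tz": -0.55, "twist": 0}, {"tx": 0, "ty": 0, "tz": -0.56, "twist": 0}]}}

```text
t: 18.77
eef_pos: [0.6328, 0.1395, 0.1647]
ee_rot: [-3.14, -0.005, 0.001]
force: [-0.1, -0.2, -0.2]
width: 0.0596
gripper_force: 0.0
```

```bash
python3 - <<'E'
from h import *
im=grab_frame('wrist'); 
for r in regions_of('plate0','wrist'):
    v,u=np.nonzero(r['region']);P=np.array([u,v]).T.astype(np.float32);b=cv2.boxPoints(cv2.minAreaRect(P))
    print(round(r['score'],2),len(u),[np.round(ray('wrist',x,.044)[:2],4).tolist() for x in b],np.round(np.mean([ray('wrist',x,.044)[:2] for x in b],0),4))
go(.433,-.1475,.1,11)
E
```

```text
0.89 1952 [[0.4949, 0.1948], [0.4951, 0.121], [0.4532, 0.1204], [0.4531, 0.1967]] [0.4741 0.1582]
0.7 6484 [[0.5731, 0.1639], [0.6813, 0.1603], [0.6808, 0.1121], [0.5725, 0.1104]] [0.6269 0.1367]
pose [0.6315 0.1391 0.1616] [-1.799e+02 -1.000e-01  1.000e-01] F [-0.2  0.5 -1. ] w 0.0594 t 18.87 -> shares [-0.795  1.146  0.244] twist -0.061
```

>>> {"op": "arm_command", "data": {"commands": [{"tx": -0.1, "ty": 0, "tz": 0, "twist": -0.02}, {"tx": -0.22, "ty": -0.01, "tz": 0, "twist": -0.05}, {"tx": -0.35, "ty": -0.02, "tz": 0, "twist": -0.08}, {"tx": -0.48, "ty": -0.03, "tz": 0, "twist": -0.11}, {"tx": -0.61, "ty": -0.04, "tz": 0, "twist": -0.14}, {"tx": -0.73, "ty": -0.04, "tz": 0, "twist": -0.17}, {"tx": -0.81, "ty": -0.04, "tz": 0, "twist": -0.178}, {"tx": -0.84, "ty": -0.04, "tz": 0, "twist": -0.178}]}}

```text
t: 19.53
eef_pos: [0.4181, 0.1478, 0.1595]
ee_rot: [-3.141, 0.002, 0.562]
force: [0.7, -0.1, 0.6]
width: 0.0593
gripper_force: 0.0
```

```bash
python3 - <<'E'
from h import *
im=grab_frame('wrist'); o=objs('wrist',im)
for r in boxes_of('mug','wrist')[:2]: print(r, np.round(ray('wrist',((r['rect'][0]+r['rect'][2])/2,r['rect'][3]),.09),3))
go(.422,.149,-.013,32)
E
```

```text
plate0 0.73 px 423.0 14.0 c [0.602 0.125] long axis deg -57.9 size [0.029 0.069]
plate0 0.68 px 544.0 278.0 c [ 0.484 -0.132] long axis deg 88.6 size [0.04  0.009]
plate0 0.64 px 280.0 166.0 c [0.434 0.156] long axis deg 32.2 size [0.099 0.05 ]
clamp0 0.58 px 441.0 234.0 c [0.467 0.012] long axis deg 16.5 size [0.054 0.013]
{'rect': [0.0, 29.4, 171.3, 160.5], 'score': 0.88} [0.381 0.284 0.09 ]
{'rect': [316.6, 0.5, 559.6, 173.3], 'score': 0.56} [0.507 0.067 0.09 ]
pose [0.4217 0.149  0.1602] [180.    0.   32.1] F [ 1.5 -0.2  0.1] w 0.0597 t 19.73 -> shares [0.001 0.    0.693] twist 0.0
```

>>> {"op": "arm_command", "data": {"commands": [{"tx": 0, "ty": 0, "tz": 0.1, "twist": 0}, {"tx": 0, "ty": 0, "tz": 0.22, "twist": 0}, {"tx": 0, "ty": 0, "tz": 0.34, "twist": 0}, {"tx": 0, "ty": 0, "tz": 0.46, "twist": 0}, {"tx": 0, "ty": 0, "tz": 0.56, "twist": 0}, {"tx": 0, "ty": 0, "tz": 0.63, "twist": 0}, {"tx": 0, "ty": 0, "tz": 0.675, "twist": 0}, {"tx": 0, "ty": 0, "tz": 0.69, "twist": 0}]}}

```text
t: 20.4
eef_pos: [0.421, 0.1476, -0.0148]
ee_rot: [3.141, 0.005, 0.559]
force: [-0.2, 0.8, -0.9]
width: 0.0597
gripper_force: 0.0
```

>>> {"op": "arm_command", "data": {"commands": [{"tx": 0, "ty": 0, "tz": 0, "twist": 0}, {"tx": 0, "ty": 0, "tz": 0, "twist": 0}, {"tx": 0, "ty": 0, "tz": 0, "twist": 0}, {"tx": 0, "ty": 0, "tz": 0, "twist": 0}, {"tx": 0, "ty": 0, "tz": 0, "twist": 0}, {"tx": 0, "ty": 0, "tz": 0, "twist": 0}, {"tx": 0, "ty": 0, "tz": 0, "twist": 0}, {"tx": 0, "ty": 0, "tz": 0, "twist": 0}], "claw": 0.4, "grip_force": 35}}

```text
t: 21.07
eef_pos: [0.4213, 0.1489, -0.0119]
ee_rot: [-3.141, -0.001, 0.56]
force: [-0.3, 0.6, -1.6]
width: 0.0492
gripper_force: 35.0
```

>>> {"op": "arm_command", "data": {"commands": [{"tx": 0, "ty": 0, "tz": -0.03, "twist": 0}, {"tx": 0, "ty": 0, "tz": -0.08, "twist": 0}, {"tx": 0, "ty": 0, "tz": -0.16, "twist": 0}, {"tx": 0, "ty": 0, "tz": -0.25, "twist": 0}, {"tx": 0, "ty": 0, "tz": -0.35, "twist": 0}, {"tx": 0, "ty": 0, "tz": -0.43, "twist": 0}, {"tx": 0, "ty": 0, "tz": -0.48, "twist": 0}, {"tx": 0, "ty": 0, "tz": -0.5, "twist": 0}]}}

```text
t: 21.73
eef_pos: [0.4221, 0.1495, 0.1155]
ee_rot: [-3.141, -0.004, 0.56]
force: [1.0, 0.1, -1.9]
width: 0.0491
gripper_force: 35.0
```

```bash
python3 - <<'E'
from h import *
go(.6175,.0605,.11,0)
E
```

```text
pose [0.4221 0.1495 0.1155] [-180.    -0.2   32.1] F [ 1.   0.1 -1.9] w 0.0491 t 21.73 -> shares [0.473 0.717 0.024] twist 0.178
```

>>> {"op": "arm_command", "data": {"commands": [{"tx": 0.02, "ty": 0.03, "tz": 0, "twist": 0.01}, {"tx": 0.07, "ty": 0.1, "tz": 0, "twist": 0.03}, {"tx": 0.13, "ty": 0.2, "tz": 0, "twist": 0.06}, {"tx": 0.2, "ty": 0.3, "tz": 0, "twist": 0.09}, {"tx": 0.27, "ty": 0.41, "tz": 0, "twist": 0.12}, {"tx": 0.34, "ty": 0.52, "tz": 0, "twist": 0.15}, {"tx": 0.41, "ty": 0.62, "tz": 0, "twist": 0.17}, {"tx": 0.47, "ty": 0.71, "tz": 0, "twist": 0.178}]}}

```text
t: 22.4
eef_pos: [0.6163, 0.0591, 0.1109]
ee_rot: [3.141, 0.002, -0.005]
force: [-0.1, -0.2, -1.5]
width: 0.0493
gripper_force: 35.0
```

```bash
cat >> h.py <<'E'
def plates(zt):
    for r in regions_of('plate0','wrist'):
        v,u=np.nonzero(r['region'])
        if len(u)<800: continue
        P=np.array([u,v]).T.astype(np.float32);b=cv2.boxPoints(cv2.minAreaRect(P));B=np.array([ray('wrist',x,zt)[:2] for x in b])
        print('plate',round(r['score'],2),len(u),b.round().tolist(),np.round(B,3).tolist(),'mean',np.round(B.mean(0),4))
E
python3 - <<'E'
from h import *
im=grab_frame('wrist'); bays('wrist',im); go(.6175,.0605,.02,0)
plates(get_state()['eef_pos'][2]+.025)
E
```

```text
green [ 233  117   82   22 1729] [0.68  0.06  0.032]
green [  342   116    87   138 10199] [ 0.639 -0.021  0.032]
green [120 119  75 137 707] [0.658 0.159 0.032]
green [199 153  11  98 506] [0.628 0.114 0.032]
pose [0.6201 0.0577 0.1107] [179.9   0.   -0.3] F [7.6 0.5 2.2] w 0.0491 t 22.45 -> shares [-0.01  -0.012  0.363] twist -0.002
plate 0.78 9013 [[128.0, 121.0], [197.0, 118.0], [203.0, 264.0], [134.0, 267.0]] [[0.69, 0.121], [0.691, 0.092], [0.623, 0.094], [0.622, 0.127]] mean [0.6563 0.1085]
plate 0.7 17360 [[222.0, 140.0], [335.0, 140.0], [335.0, 336.0], [222.0, 336.0]] [[0.682, 0.082], [0.681, 0.034], [0.582, 0.029], [0.583, 0.087]] mean [0.632 0.058]
```

>>> {"op": "arm_command", "data": {"commands": [{"tx": 0, "ty": -0.009, "tz": 0.04, "twist": 0}, {"tx": 0, "ty": -0.009, "tz": 0.11, "twist": 0}, {"tx": 0, "ty": -0.009, "tz": 0.18, "twist": 0}, {"tx": 0, "ty": -0.009, "tz": 0.24, "twist": 0}, {"tx": 0, "ty": -0.009, "tz": 0.29, "twist": 0}, {"tx": 0, "ty": -0.009, "tz": 0.33, "twist": 0}, {"tx": 0, "ty": -0.009, "tz": 0.35, "twist": 0}, {"tx": 0, "ty": -0.009, "tz": 0.36, "twist": 0}]}}

```text
t: 23.17
eef_pos: [0.616, 0.0631, 0.0273]
ee_rot: [3.14, -0.003, 0.004]
force: [-16.1, -2.1, 51.9]
width: 0.0496
gripper_force: 35.0
```

>>> {"op": "arm_command", "data": {"commands": [{"tx": 0, "ty": 0, "tz": 0, "twist": 0}, {"tx": 0, "ty": 0, "tz": 0, "twist": 0}, {"tx": 0, "ty": 0, "tz": 0, "twist": 0}, {"tx": 0, "ty": 0, "tz": 0, "twist": 0}, {"tx": 0, "ty": 0, "tz": 0, "twist": 0}, {"tx": 0, "ty": 0, "tz": 0, "twist": 0}, {"tx": 0, "ty": 0, "tz": 0, "twist": 0}, {"tx": 0, "ty": 0, "tz": 0, "twist": 0}], "claw": 0.66}}

```text
t: 23.83
eef_pos: [0.615, 0.063, 0.0226]
ee_rot: [3.141, 0.0, 0.001]
force: [1.4, 0.3, 0.5]
width: 0.0577
gripper_force: 0.0
```

>>> {"op": "arm_command", "data": {"commands": [{"tx": 0, "ty": 0, "tz": -0.05, "twist": 0}, {"tx": 0, "ty": 0, "tz": -0.12, "twist": 0}, {"tx": 0, "ty": 0, "tz": -0.22, "twist": 0}, {"tx": 0, "ty": 0, "tz": -0.32, "twist": 0}, {"tx": 0, "ty": 0, "tz": -0.42, "twist": 0}, {"tx": 0, "ty": 0, "tz": -0.5, "twist": 0}, {"tx": 0, "ty": 0, "tz": -0.55, "twist": 0}, {"tx": 0, "ty": 0, "tz": -0.56, "twist": 0}]}}

```text
t: 24.5
eef_pos: [0.6165, 0.0634, 0.1659]
ee_rot: [-3.14, -0.004, 0.001]
force: [-0.0, -0.5, 0.2]
width: 0.0582
gripper_force: 0.0
```

```bash
python3 - <<'E'
from h import *
im=grab_frame('wrist'); plates(.044)
go(.434,-.148,.16,11)
E
```

```text
plate 0.96 6995 [[249.0, 126.0], [309.0, 125.0], [310.0, 243.0], [251.0, 244.0]] [[0.674, 0.087], [0.674, 0.038], [0.57, 0.034], [0.569, 0.088]] mean [0.6215 0.0619]
plate 0.75 6503 [[160.0, 117.0], [219.0, 116.0], [221.0, 239.0], [163.0, 240.0]] [[0.681, 0.16], [0.682, 0.112], [0.573, 0.115], [0.572, 0.168]] mean [0.627  0.1389]
pose [0.6152 0.0632 0.1631] [-1.8e+02 -1.0e-01  0.0e+00] F [-0.1  0.9 -1.5] w 0.0581 t 24.6 -> shares [-0.725  0.844  0.011] twist -0.061
```

```bash
python3 - <<'E'
from h import *
im=grab_frame('wrist'); b=grab_frame('side')
cv2.imwrite('pics/a8.png',np.hstack([cv2.resize(im[90:270,100:400],(480,288)),cv2.resize(b[170:320,170:290],(240,300))[:288]])[:,:,::-1])
E
```

```text
(no output)
```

View pics/a8.png

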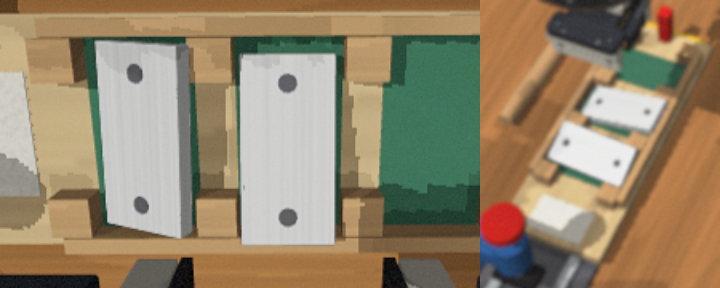

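Bay 1's plate is about 6 mm too near and rides on the near rib (crop: bottom edge at about v 243). I regrasp, lift, shift +7 mm in x and lower again.

>>> {"op": "arm_command", "data": {"commands": [{"tx": 0, "ty": 0.004, "tz": 0.08, "twist": 0}, {"tx": 0, "ty": 0.004, "tz": 0.18, "twist": 0}, {"tx": 0, "ty": 0.004, "tz": 0.28, "twist": 0}, {"tx": 0, "ty": 0.004, "tz": 0.38, "twist": 0}, {"tx": 0, "ty": 0.004, "tz": 0.46, "twist": 0}, {"tx": 0, "ty": 0.004, "tz": 0.52, "twist": 0}, {"tx": 0, "ty": 0.004, "tz": 0.55, "twist": 0}, {"tx": 0, "ty": 0.004, "tz": 0.56, "twist": 0}]}}

```text
t: 25.37
eef_pos: [0.6135, 0.0615, 0.0202]
ee_rot: [3.14, 0.004, 0.001]
force: [-0.2, 0.3, 0.3]
width: 0.0578
gripper_force: 0.0
```

>>> {"op": "arm_command", "data": {"commands": [{"tx": 0, "ty": 0, "tz": 0, "twist": 0}, {"tx": 0, "ty": 0, "tz": 0, "twist": 0}, {"tx": 0, "ty": 0, "tz": 0, "twist": 0}, {"tx": 0, "ty": 0, "tz": 0, "twist": 0}, {"tx": 0, "ty": 0, "tz": 0, "twist": 0}, {"tx": 0, "ty": 0, "tz": 0, "twist": 0}, {"tx": 0, "ty": 0, "tz": 0, "twist": 0}, {"tx": 0, "ty": 0, "tz": 0, "twist": 0}], "claw": 0.4, "grip_force": 20}}

```text
t: 26.03
eef_pos: [0.6152, 0.0621, 0.0232]
ee_rot: [-3.141, -0.0, 0.001]
force: [-0.8, 0.7, 1.6]
width: 0.0494
gripper_force: 20.0
```

>>> {"op": "arm_command", "data": {"commands": [{"tx": 0, "ty": 0, "tz": -0.02, "twist": 0}, {"tx": 0, "ty": 0, "tz": -0.05, "twist": 0}, {"tx": 0.01, "ty": 0, "tz": -0.08, "twist": 0}, {"tx": 0.02, "ty": 0, "tz": -0.1, "twist": 0}, {"tx": 0.028, "ty": 0, "tz": -0.1, "twist": 0}, {"tx": 0.028, "ty": 0, "tz": -0.1, "twist": 0}, {"tx": 0.028, "ty": 0, "tz": -0.1, "twist": 0}, {"tx": 0.028, "ty": 0, "tz": -0.1, "twist": 0}]}}

```text
t: 26.7
eef_pos: [0.6217, 0.0619, 0.0473]
ee_rot: [3.141, 0.001, 0.001]
force: [0.2, -0.4, -1.1]
width: 0.0498
gripper_force: 20.0
```

```bash
python3 - <<'E'
from h import *
im=save('wrist','w9'); plates(.044+.025); bays('wrist',im)
go(.6195,.061,.021,0)
E
```

```text
plate 0.7 19664 [[223.0, 146.0], [334.0, 146.0], [334.0, 360.0], [223.0, 360.0]] [[0.682, 0.086], [0.683, 0.037], [0.568, 0.032], [0.568, 0.091]] mean [0.6254 0.0615]
plate 0.68 10499 [[85.0, 139.0], [175.0, 134.0], [183.0, 274.0], [93.0, 279.0]] [[0.686, 0.146], [0.688, 0.107], [0.62, 0.109], [0.617, 0.154]] mean [0.6525 0.1287]
green [  365   135   116   141 12370] [ 0.648 -0.019  0.032]
green [108 137  65   7 247] [0.681 0.131 0.032]
green [225 136 107  10 931] [0.681 0.061 0.032]
green [ 76 138  24 124 495] [0.656 0.169 0.032]
green [178 183  15  87 782] [0.632 0.116 0.032]
pose [0.6217 0.0619 0.0474] [180.   0.   0.] F [ 0.5 -0.3 -1.3] w 0.0499 t 26.8 -> shares [-0.009  0.004  0.105] twist 0.0
```

View pics/w9.png

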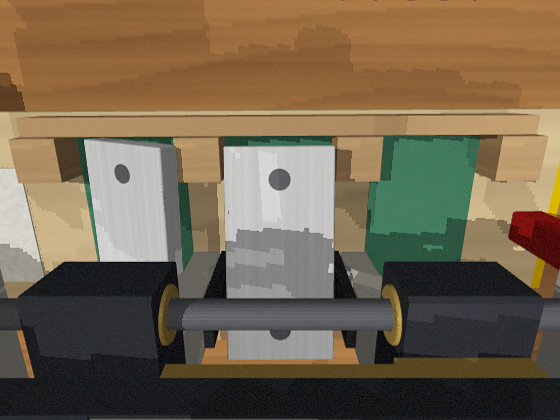

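>>> {"op": "arm_command", "data": {"commands": [{"tx": 0, "ty": 0.004, "tz": 0.02, "twist": 0}, {"tx": 0, "ty": 0.004, "tz": 0.04, "twist": 0}, {"tx": 0, "ty": 0.004, "tz": 0.06, "twist": 0}, {"tx": 0, "ty": 0.004, "tz": 0.08, "twist": 0}, {"tx": 0, "ty": 0.004, "tz": 0.095, "twist": 0}, {"tx": 0, "ty": 0.004, "tz": 0.105, "twist": 0}, {"tx": 0, "ty": 0.004, "tz": 0.105, "twist": 0}, {"tx": 0, "ty": 0.004, "tz": 0.105, "twist": 0}]}}

```text
t: 27.47
eef_pos: [0.6221, 0.0611, 0.0215]
ee_rot: [3.142, -0.0, 0.001]
force: [-0.2, 0.4, -1.3]
width: 0.0499
gripper_force: 20.0
```

>>> {"op": "arm_command", "data": {"commands": [{"tx": 0, "ty": 0, "tz": 0, "twist": 0}, {"tx": 0, "ty": 0, "tz": 0, "twist": 0}, {"tx": 0, "ty": 0, "tz": 0, "twist": 0}, {"tx": 0, "ty": 0, "tz": 0, "twist": 0}, {"tx": 0, "ty": 0, "tz": 0, "twist": 0}, {"tx": 0, "ty": 0, "tz": 0, "twist": 0}, {"tx": 0, "ty": 0, "tz": 0, "twist": 0}, {"tx": 0, "ty": 0, "tz": 0, "twist": 0}], "claw": 0.66}}

```text
t: 28.13
eef_pos: [0.6221, 0.0611, 0.0216]
ee_rot: [3.142, -0.0, 0.001]
force: [0.1, 0.3, -0.5]
width: 0.0584
gripper_force: 0.0
```

>>> {"op": "arm_command", "data": {"commands": [{"tx": 0, "ty": 0, "tz": -0.05, "twist": 0}, {"tx": 0, "ty": 0, "tz": -0.12, "twist": 0}, {"tx": 0, "ty": 0, "tz": -0.22, "twist": 0}, {"tx": 0, "ty": 0, "tz": -0.32, "twist": 0}, {"tx": 0, "ty": 0, "tz": -0.42, "twist": 0}, {"tx": 0, "ty": 0, "tz": -0.5, "twist": 0}, {"tx": 0, "ty": 0, "tz": -0.55, "twist": 0}, {"tx": 0, "ty": 0, "tz": -0.55, "twist": 0}]}}

```text
t: 28.8
eef_pos: [0.6238, 0.0614, 0.1627]
ee_rot: [-3.14, -0.005, 0.001]
force: [0.5, 0.8, 0.3]
width: 0.0582
gripper_force: 0.0
```

```bash
python3 - <<'E'
from h import *
im=grab_frame('wrist'); plates(.044); bays('wrist',im)
cv2.imwrite('pics/a10.png',cv2.resize(im[90:270,100:400],(600,360))[:,:,::-1])
go(.434,-.148,.16,11)
E
```

```text
plate 0.88 6589 [[250.0, 126.0], [310.0, 126.0], [310.0, 240.0], [250.0, 240.0]] [[0.681, 0.084], [0.681, 0.036], [0.581, 0.033], [0.581, 0.087]] mean [0.6308 0.0599]
plate 0.6 6423 [[158.0, 126.0], [216.0, 125.0], [219.0, 248.0], [161.0, 249.0]] [[0.68, 0.159], [0.682, 0.112], [0.573, 0.115], [0.572, 0.167]] mean [0.6267 0.1382]
green [151 125  64 115 580] [0.648 0.16  0.032]
green [245 125  67 115 639] [0.643 0.08  0.032]
green [ 335  124   71  115 7167] [ 0.633 -0.019  0.032]
green [217 154   7  86 279] [0.62  0.114 0.032]
pose [0.6221 0.0612 0.1593] [-180.   -0.    0.] F [-0.5 -0.  -0.1] w 0.0583 t 28.9 -> shares [-0.753  0.836 -0.004] twist -0.061
```

View pics/a10.png

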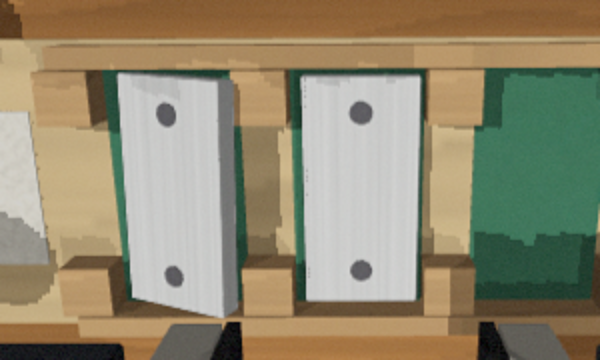

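Bay 1 is now seated. Bay 2's plate has its near-right corner up on a corner rib (crop (222,315)), so I regrasp it and move it slightly +y.

>>> {"op": "arm_command", "data": {"commands": [{"tx": 0.01, "ty": -0.08, "tz": 0, "twist": 0}, {"tx": 0.02, "ty": -0.16, "tz": 0, "twist": 0}, {"tx": 0.03, "ty": -0.25, "tz": 0, "twist": 0}, {"tx": 0.04, "ty": -0.312, "tz": 0, "twist": 0}, {"tx": 0.04, "ty": -0.312, "tz": 0.05, "twist": 0}, {"tx": 0.04, "ty": -0.312, "tz": 0.13, "twist": 0}, {"tx": 0.04, "ty": -0.312, "tz": 0.21, "twist": 0}, {"tx": 0.04, "ty": -0.312, "tz": 0.28, "twist": 0}]}}

```text
t: 29.57
eef_pos: [0.6311, 0.1391, 0.0868]
ee_rot: [3.141, 0.002, 0.001]
force: [0.6, 0.8, 0.5]
width: 0.0575
gripper_force: 0.0
```

>>> {"op": "arm_command", "data": {"commands": [{"tx": 0, "ty": 0, "tz": 0.06, "twist": 0}, {"tx": 0, "ty": 0, "tz": 0.12, "twist": 0}, {"tx": 0, "ty": 0, "tz": 0.18, "twist": 0}, {"tx": 0, "ty": 0, "tz": 0.23, "twist": 0}, {"tx": 0, "ty": 0, "tz": 0.26, "twist": 0}, {"tx": 0, "ty": 0, "tz": 0.265, "twist": 0}, {"tx": 0, "ty": 0, "tz": 0.265, "twist": 0}, {"tx": 0, "ty": 0, "tz": 0.265, "twist": 0}]}}

```text
t: 30.23
eef_pos: [0.6324, 0.1392, 0.0233]
ee_rot: [-3.141, -0.001, 0.001]
force: [1.0, 0.1, 0.5]
width: 0.0581
gripper_force: 0.0
```

>>> {"op": "arm_command", "data": {"commands": [{"tx": 0, "ty": 0, "tz": 0, "twist": 0}, {"tx": 0, "ty": 0, "tz": 0, "twist": 0}, {"tx": 0, "ty": 0, "tz": 0, "twist": 0}, {"tx": 0, "ty": 0, "tz": 0, "twist": 0}, {"tx": 0, "ty": 0, "tz": 0, "twist": 0}, {"tx": 0, "ty": 0, "tz": 0, "twist": 0}, {"tx": 0, "ty": 0, "tz": 0, "twist": 0}, {"tx": 0, "ty": 0, "tz": 0, "twist": 0}], "claw": 0.4, "grip_force": 20}}

```text
t: 30.9
eef_pos: [0.6331, 0.1389, 0.0255]
ee_rot: [-3.141, -0.003, 0.001]
force: [-2.6, -3.1, 13.3]
width: 0.0418
gripper_force: 18.7
```

>>> {"op": "arm_command", "data": {"commands": [{"tx": 0, "ty": 0, "tz": -0.02, "twist": 0}, {"tx": 0, "ty": 0, "tz": -0.05, "twist": 0}, {"tx": 0, "ty": 0, "tz": -0.08, "twist": 0}, {"tx": 0, "ty": 0, "tz": -0.1, "twist": 0}, {"tx": 0, "ty": 0, "tz": -0.12, "twist": 0}, {"tx": 0, "ty": 0, "tz": -0.12, "twist": 0}, {"tx": 0, "ty": 0, "tz": -0.12, "twist": 0}, {"tx": 0, "ty": 0, "tz": -0.12, "twist": 0}]}}

```text
t: 31.57
eef_pos: [0.6317, 0.1391, 0.0525]
ee_rot: [3.142, 0.0, 0.001]
force: [0.0, 1.3, -0.6]
width: 0.0351
gripper_force: 0.0
```

```bash
python3 - <<'E'
from h import *
im=save('wrist','w11'); plates(get_state()['eef_pos'][2]+.024); bays('wrist',im)
go(.632,.141,.021,0)
E
```

```text
plate 0.65 9796 [[363.0, 261.0], [369.0, 152.0], [468.0, 158.0], [461.0, 267.0]] [[0.638, 0.098], [0.69, 0.099], [0.688, 0.056], [0.635, 0.05]] mean [0.6628 0.0759]
plate 0.62 11987 [[229.0, 155.0], [322.0, 155.0], [322.0, 297.0], [229.0, 297.0]] [[0.689, 0.16], [0.689, 0.12], [0.618, 0.117], [0.618, 0.163]] mean [0.6536 0.1399]
green [ 482  155   78  144 8312] [ 0.634 -0.011  0.032]
green [219 157  15  95 885] [0.654 0.169 0.032]
green [355 197  13  68 542] [0.637 0.089 0.032]
pose [0.6317 0.139  0.0523] [180.   0.   0.] F [-0.8  0.3 -0.5] w 0.0352 t 31.67 -> shares [ 0.001 -0.008  0.125] twist 0.0
```

>>> {"op": "arm_command", "data": {"commands": [{"tx": -0.01, "ty": 0, "tz": -0.05, "twist": 0}, {"tx": -0.02, "ty": 0, "tz": -0.1, "twist": 0}, {"tx": -0.03, "ty": 0, "tz": -0.17, "twist": 0}, {"tx": -0.04, "ty": 0, "tz": -0.25, "twist": 0}, {"tx": -0.04, "ty": 0, "tz": -0.33, "twist": 0}, {"tx": -0.04, "ty": 0, "tz": -0.4, "twist": 0}, {"tx": -0.04, "ty": 0, "tz": -0.43, "twist": 0}, {"tx": -0.04, "ty": 0, "tz": -0.43, "twist": 0}], "claw": 0.66}}

```text
t: 32.33
eef_pos: [0.6232, 0.1396, 0.1637]
ee_rot: [-3.14, -0.005, 0.001]
force: [0.2, 0.5, 0.0]
width: 0.0578
gripper_force: 0.0
```

```bash
python3 - <<'E'
from h import *
im=grab_frame('wrist'); plates(.044); bays('wrist',im)
cv2.imwrite('pics/a12.png',cv2.resize(im[90:270,200:500],(600,360))[:,:,::-1])
go(.632,.141,.018,0)
E
```

```text
plate 0.8 6513 [[248.0, 126.0], [308.0, 126.0], [308.0, 238.0], [248.0, 238.0]] [[0.68, 0.164], [0.68, 0.115], [0.582, 0.113], [0.582, 0.166]] mean [0.631  0.1395]
green [ 418  123   78  115 6882] [ 0.633 -0.018  0.032]
green [241 125  11 114 745] [0.633 0.168 0.032]
green [331 124  71 115 553] [0.64  0.083 0.032]
pose [0.6217 0.1391 0.1603] [-180.   -0.    0.] F [ 0.6 -0.4 -0.9] w 0.0575 t 32.43 -> shares [ 0.041 -0.007  0.569] twist 0.0
```

View pics/a12.png

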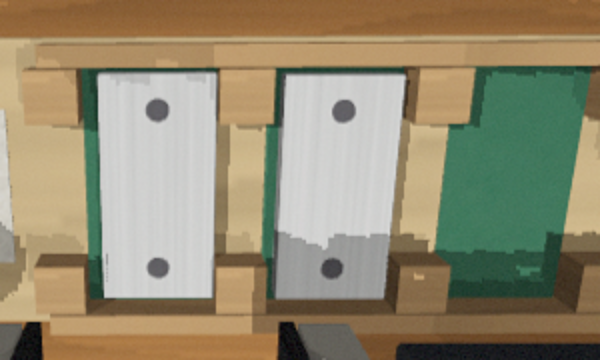

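Both plates now lie flat in bays 2 and 1. Next the third plate.

>>> {"op": "arm_command", "data": {"commands": [{"tx": -0.05, "ty": 0.07, "tz": 0, "twist": 0}, {"tx": -0.12, "ty": 0.17, "tz": 0, "twist": 0}, {"tx": -0.19, "ty": 0.29, "tz": 0, "twist": 0}, {"tx": -0.27, "ty": 0.41, "tz": 0, "twist": 0}, {"tx": -0.35, "ty": 0.53, "tz": 0, "twist": 0}, {"tx": -0.42, "ty": 0.64, "tz": 0, "twist": 0}, {"tx": -0.49, "ty": 0.75, "tz": 0, "twist": 0}, {"tx": -0.55, "ty": 0.85, "tz": 0, "twist": 0}]}}

```text
t: 33.1
eef_pos: [0.4823, -0.075, 0.159]
ee_rot: [3.141, 0.002, 0.001]
force: [1.0, -0.6, -0.5]
width: 0.0577
gripper_force: 0.0
```

>>> {"op": "arm_command", "data": {"commands": [{"tx": -0.06, "ty": 0.09, "tz": 0, "twist": -0.02}, {"tx": -0.12, "ty": 0.18, "tz": 0, "twist": -0.04}, {"tx": -0.18, "ty": 0.26, "tz": 0, "twist": -0.06}, {"tx": -0.2, "ty": 0.298, "tz": 0, "twist": -0.062}, {"tx": -0.2, "ty": 0.298, "tz": 0, "twist": -0.062}, {"tx": -0.2, "ty": 0.298, "tz": 0, "twist": -0.062}, {"tx": -0.2, "ty": 0.298, "tz": 0, "twist": -0.062}, {"tx": -0.2, "ty": 0.298, "tz": 0, "twist": -0.062}]}}

```text
t: 33.77
eef_pos: [0.435, -0.1476, 0.1599]
ee_rot: [-3.141, 0.001, 0.196]
force: [0.4, -0.2, 0.5]
width: 0.0579
gripper_force: 0.0
```

```bash
python3 - <<'E'
from h import *
im=grab_frame('wrist'); o=objs('wrist',im)
go(.434,-.148,-.013,11)
E
```

```text
plate0 0.65 px 280.0 184.0 c [ 0.435 -0.15 ] long axis deg 11.2 size [0.103 0.053]
clamp0 0.73 px 456.0 197.0 c [ 0.463 -0.294] long axis deg -22.1 size [0.013 0.07 ]
clamp0 0.62 px 99.0 134.0 c [0.457 0.002] long axis deg 19.4 size [0.069 0.012]
pose [ 0.435  -0.1476  0.1601] [-180.     0.    11.3] F [ 0.3 -0.4  0.6] w 0.058 t 33.92 -> shares [-0.004  0.001  0.692] twist 0.001
```

>>> {"op": "arm_command", "data": {"commands": [{"tx": 0, "ty": 0.006, "tz": 0.1, "twist": 0}, {"tx": 0, "ty": 0.006, "tz": 0.22, "twist": 0}, {"tx": 0, "ty": 0.006, "tz": 0.34, "twist": 0}, {"tx": 0, "ty": 0.006, "tz": 0.46, "twist": 0}, {"tx": 0, "ty": 0.006, "tz": 0.56, "twist": 0}, {"tx": 0, "ty": 0.006, "tz": 0.63, "twist": 0}, {"tx": 0, "ty": 0.006, "tz": 0.675, "twist": 0}, {"tx": 0, "ty": 0.006, "tz": 0.692, "twist": 0}], "claw": 0.7}}

```text
t: 34.58
eef_pos: [0.434, -0.1493, -0.0146]
ee_rot: [-3.141, 0.003, 0.196]
force: [-0.9, -0.2, 0.7]
width: 0.0614
gripper_force: 0.0
```

>>> {"op": "arm_command", "data": {"commands": [{"tx": 0, "ty": 0, "tz": 0, "twist": 0}, {"tx": 0, "ty": 0, "tz": 0, "twist": 0}, {"tx": 0, "ty": 0, "tz": 0, "twist": 0}, {"tx": 0, "ty": 0, "tz": 0, "twist": 0}, {"tx": 0, "ty": 0, "tz": 0, "twist": 0}, {"tx": 0, "ty": 0, "tz": 0, "twist": 0}, {"tx": 0, "ty": 0, "tz": 0, "twist": 0}, {"tx": 0, "ty": 0, "tz": 0, "twist": 0}], "claw": 0.4, "grip_force": 35}}

```text
t: 35.25
eef_pos: [0.4355, -0.1495, -0.0121]
ee_rot: [3.141, -0.001, 0.196]
force: [-1.5, 1.6, 7.2]
width: 0.0493
gripper_force: 35.0
```

>>> {"op": "arm_command", "data": {"commands": [{"tx": 0, "ty": 0, "tz": -0.03, "twist": 0}, {"tx": 0, "ty": 0, "tz": -0.08, "twist": 0}, {"tx": 0, "ty": 0, "tz": -0.16, "twist": 0}, {"tx": 0, "ty": 0, "tz": -0.25, "twist": 0}, {"tx": 0, "ty": 0, "tz": -0.35, "twist": 0}, {"tx": 0, "ty": 0, "tz": -0.43, "twist": 0}, {"tx": 0, "ty": 0, "tz": -0.48, "twist": 0}, {"tx": 0, "ty": 0, "tz": -0.5, "twist": 0}]}}

```text
t: 35.92
eef_pos: [0.4361, -0.1496, 0.1148]
ee_rot: [3.141, -0.004, 0.196]
force: [0.3, -0.3, -1.4]
width: 0.0491
gripper_force: 35.0
```

```bash
python3 - <<'E'
from h import *
go(.632,-.02,.11,0)
E
```

```text
pose [ 0.4361 -0.1496  0.1148] [180.   -0.2  11.2] F [ 0.3 -0.3 -1.4] w 0.0491 t 35.92 -> shares [ 0.87  -0.356  0.022] twist 0.062
```

>>> {"op": "arm_command", "data": {"commands": [{"tx": 0.05, "ty": -0.02, "tz": 0, "twist": 0}, {"tx": 0.14, "ty": -0.06, "tz": 0, "twist": 0.01}, {"tx": 0.26, "ty": -0.11, "tz": 0, "twist": 0.02}, {"tx": 0.39, "ty": -0.16, "tz": 0, "twist": 0.03}, {"tx": 0.52, "ty": -0.21, "tz": 0, "twist": 0.04}, {"tx": 0.65, "ty": -0.27, "tz": 0, "twist": 0.05}, {"tx": 0.77, "ty": -0.32, "tz": 0, "twist": 0.06}, {"tx": 0.86, "ty": -0.35, "tz": 0, "twist": 0.062}]}}

```text
t: 36.58
eef_pos: [0.6307, -0.0198, 0.1104]
ee_rot: [3.141, 0.002, -0.0]
force: [1.0, -0.6, -1.1]
width: 0.0491
gripper_force: 35.0
```

>>> {"op": "arm_command", "data": {"commands": [{"tx": 0.01, "ty": 0, "tz": 0, "twist": 0}, {"tx": 0.01, "ty": 0, "tz": 0, "twist": 0}, {"tx": 0.01, "ty": 0, "tz": 0, "twist": 0}, {"tx": 0.01, "ty": 0, "tz": 0, "twist": 0}, {"tx": 0.01, "ty": 0, "tz": 0, "twist": 0}, {"tx": 0.01, "ty": 0, "tz": 0, "twist": 0}, {"tx": 0.01, "ty": 0, "tz": 0, "twist": 0}, {"tx": 0.01, "ty": 0, "tz": 0, "twist": 0}]}}

```text
t: 37.25
eef_pos: [0.6313, -0.0222, 0.1127]
ee_rot: [-3.141, -0.001, 0.001]
force: [-0.1, 0.5, -1.7]
width: 0.0491
gripper_force: 35.0
```

```bash
python3 - <<'E'
from h import *
im=grab_frame('wrist'); plates(get_state()['eef_pos'][2]+.025); bays('wrist',im)
go(.632,-.02,.0205,0)
E
```

```text
plate 0.93 8361 [[122.0, 144.0], [194.0, 136.0], [209.0, 270.0], [136.0, 278.0]] [[0.694, 0.045], [0.697, 0.013], [0.633, 0.011], [0.629, 0.046]] mean [0.6632 0.0288]
plate 0.82 8917 [[-2.0, 149.0], [72.0, 132.0], [103.0, 262.0], [30.0, 279.0]] [[0.691, 0.098], [0.699, 0.065], [0.638, 0.061], [0.628, 0.098]] mean [0.6638 0.0806]
plate 0.63 16230 [[224.0, 359.0], [224.0, 169.0], [335.0, 169.0], [335.0, 359.0]] [[0.582, 0.006], [0.683, 0.001], [0.683, -0.047], [0.582, -0.052]] mean [ 0.6321 -0.023 ]
green [  9 141  65   5 314] [0.68  0.15  0.032]
green [ 230  140   80   29 2220] [ 0.673 -0.016  0.032]
green [ 84 175  22  78 765] [0.629 0.119 0.032]
green [199 174   8  75 198] [0.629 0.036 0.032]
pose [ 0.6314 -0.0221  0.1126] [-180.   -0.    0.] F [-1.  -0.2 -0.9] w 0.0489 t 37.35 -> shares [ 0.002 -0.008  0.368] twist 0.0
```

>>> {"op": "arm_command", "data": {"commands": [{"tx": 0, "ty": -0.012, "tz": 0.04, "twist": 0}, {"tx": 0, "ty": -0.012, "tz": 0.11, "twist": 0}, {"tx": 0, "ty": -0.012, "tz": 0.18, "twist": 0}, {"tx": 0, "ty": -0.012, "tz": 0.24, "twist": 0}, {"tx": 0, "ty": -0.012, "tz": 0.29, "twist": 0}, {"tx": 0, "ty": -0.012, "tz": 0.33, "twist": 0}, {"tx": 0, "ty": -0.012, "tz": 0.355, "twist": 0}, {"tx": 0, "ty": -0.012, "tz": 0.366, "twist": 0}]}}

```text
t: 38.02
eef_pos: [0.6308, -0.0189, 0.0198]
ee_rot: [3.141, 0.002, 0.001]
force: [-8.8, 3.2, 18.0]
width: 0.0491
gripper_force: 35.0
```

>>> {"op": "arm_command", "data": {"commands": [{"tx": 0, "ty": 0, "tz": 0, "twist": 0}, {"tx": 0, "ty": 0, "tz": 0, "twist": 0}, {"tx": 0, "ty": 0, "tz": 0, "twist": 0}, {"tx": 0, "ty": 0, "tz": 0, "twist": 0}, {"tx": 0, "ty": 0, "tz": 0, "twist": 0}, {"tx": 0, "ty": 0, "tz": 0, "twist": 0}, {"tx": 0, "ty": 0, "tz": 0, "twist": 0}, {"tx": 0, "ty": 0, "tz": 0, "twist": 0}], "claw": 0.66}}

```text
t: 38.68
eef_pos: [0.6315, -0.019, 0.0209]
ee_rot: [-3.142, -0.0, 0.001]
force: [-0.7, 1.0, -0.2]
width: 0.0576
gripper_force: 0.0
```

>>> {"op": "arm_command", "data": {"commands": [{"tx": 0, "ty": 0, "tz": -0.05, "twist": 0}, {"tx": 0, "ty": 0, "tz": -0.12, "twist": 0}, {"tx": 0, "ty": 0, "tz": -0.22, "twist": 0}, {"tx": 0, "ty": 0, "tz": -0.32, "twist": 0}, {"tx": 0, "ty": 0, "tz": -0.42, "twist": 0}, {"tx": 0, "ty": 0, "tz": -0.5, "twist": 0}, {"tx": 0, "ty": 0, "tz": -0.55, "twist": 0}, {"tx": 0, "ty": 0, "tz": -0.56, "twist": 0}]}}

```text
t: 39.35
eef_pos: [0.6329, -0.0188, 0.164]
ee_rot: [-3.141, -0.005, 0.001]
force: [-0.2, 0.0, -0.1]
width: 0.0578
gripper_force: 0.0
```

```bash
python3 - <<'E'
from h import *
im=grab_frame('wrist'); plates(.044); bays('wrist',im)
go(.4445,.0015,.16,18)
E
```

```text
plate 0.69 6783 [[50.0, 143.0], [112.0, 133.0], [132.0, 250.0], [69.0, 260.0]] [[0.676, 0.171], [0.685, 0.118], [0.58, 0.115], [0.57, 0.173]] mean [0.6276 0.1441]
plate 0.67 6596 [[152.0, 138.0], [212.0, 133.0], [223.0, 248.0], [162.0, 253.0]] [[0.68, 0.086], [0.685, 0.036], [0.582, 0.032], [0.577, 0.088]] mean [0.631  0.0603]
plate 0.66 6218 [[251.0, 139.0], [309.0, 139.0], [309.0, 250.0], [251.0, 250.0]] [[0.68, 0.004], [0.68, -0.044], [0.58, -0.047], [0.58, 0.006]] mean [ 0.6297 -0.0201]
plate 0.35 31249 [[-0.0, 119.0], [369.0, 118.0], [369.0, 265.0], [0.0, 267.0]] [[0.695, 0.208], [0.697, -0.092], [0.564, -0.103], [0.563, 0.239]] mean [0.6298 0.063 ]
green [242 135  67 113 995] [0.645 0.002 0.032]
green [ 58 136  56   5 253] [0.679 0.147 0.032]
green [150 136  62  83 168] [0.661 0.081 0.032]
green [119 164  17  68 556] [0.628 0.118 0.032]
green [216 164   5  66 138] [0.627 0.036 0.032]
pose [ 0.6316 -0.0188  0.1613] [-1.8e+02 -1.0e-01  0.0e+00] F [-0.  -0.5 -0.7] w 0.0582 t 39.45 -> shares [-0.748 -0.082  0.004] twist -0.1
```

>>> {"op": "arm_command", "data": {"commands": [{"tx": -0.05, "ty": -0.01, "tz": 0, "twist": -0.01}, {"tx": -0.15, "ty": -0.02, "tz": 0, "twist": -0.03}, {"tx": -0.27, "ty": -0.03, "tz": 0, "twist": -0.05}, {"tx": -0.4, "ty": -0.04, "tz": 0, "twist": -0.07}, {"tx": -0.53, "ty": -0.06, "tz": 0, "twist": -0.09}, {"tx": -0.65, "ty": -0.07, "tz": 0, "twist": -0.1}, {"tx": -0.73, "ty": -0.08, "tz": 0, "twist": -0.1}, {"tx": -0.75, "ty": -0.08, "tz": 0, "twist": -0.1}], "claw": 0.5}}

```text
t: 40.12
eef_pos: [0.4401, 0.0005, 0.1596]
ee_rot: [-3.141, 0.002, 0.315]
force: [-0.0, -0.6, -0.1]
width: 0.044
gripper_force: 0.0
```

```bash
cat >> h.py <<'E'
def clamp(near=None):
    for r in objs('wrist'):
        if r[0]=='clamp0':
            a=np.radians(r[3]); o=r[2]-.012*np.array([np.cos(a),np.sin(a)]); print('origin(+x lever)',np.round(o,4),round(r[3],1))
E
python3 - <<'E'
from h import *
clamp()
for r in spot_point('clamp0','wrist')[:3]: print(round(r['score'],2),np.round(r['uv']),np.round(ray('wrist',r['uv'],0),3))
go(.4445,.0015,-.005,18)
E
```

```text
plate0 0.82 px 370.0 17.0 c [ 0.606 -0.024] long axis deg -89.6 size [0.035 0.057]
clamp0 0.59 px 280.0 174.0 c [0.461 0.005] long axis deg 17.8 size [0.069 0.011]
origin(+x lever) [0.45   0.0017] 17.8
0.84 [282. 181.] [ 0.447 -0.002  0.   ]
0.67 [544. 255.] [ 0.457 -0.288  0.   ]
pose [0.4445 0.001  0.1605] [180.    0.   18.1] F [ 0.1  0.8 -0.1] w 0.0439 t 40.32 -> shares [ 0.001 -0.002  0.662] twist 0.0
```

>>> {"op": "arm_command", "data": {"commands": [{"tx": 0.01, "ty": 0, "tz": 0.1, "twist": 0}, {"tx": 0.01, "ty": 0, "tz": 0.22, "twist": 0}, {"tx": 0.01, "ty": 0, "tz": 0.34, "twist": 0}, {"tx": 0.01, "ty": 0, "tz": 0.45, "twist": 0}, {"tx": 0.01, "ty": 0, "tz": 0.54, "twist": 0}, {"tx": 0.01, "ty": 0, "tz": 0.6, "twist": 0}, {"tx": 0.01, "ty": 0, "tz": 0.64, "twist": 0}, {"tx": 0.01, "ty": 0, "tz": 0.655, "twist": 0}]}}

```text
t: 40.98
eef_pos: [0.4459, 0.001, -0.0054]
ee_rot: [3.141, 0.004, 0.314]
force: [0.4, -0.5, 0.2]
width: 0.0439
gripper_force: 0.0
```

>>> {"op": "arm_command", "data": {"commands": [{"tx": 0, "ty": 0, "tz": 0, "twist": 0}, {"tx": 0, "ty": 0, "tz": 0, "twist": 0}, {"tx": 0, "ty": 0, "tz": 0, "twist": 0}, {"tx": 0, "ty": 0, "tz": 0, "twist": 0}, {"tx": 0, "ty": 0, "tz": 0, "twist": 0}, {"tx": 0, "ty": 0, "tz": 0, "twist": 0}, {"tx": 0, "ty": 0, "tz": 0, "twist": 0}, {"tx": 0, "ty": 0, "tz": 0, "twist": 0}], "claw": 0.1, "grip_force": 45}}

```text
t: 41.65
eef_pos: [0.447, 0.0019, -0.0023]
ee_rot: [-3.142, -0.002, 0.315]
force: [-1.3, 0.0, 6.5]
width: 0.0239
gripper_force: 45.0
```

>>> {"op": "arm_command", "data": {"commands": [{"tx": 0, "ty": 0, "tz": -0.03, "twist": 0}, {"tx": 0, "ty": 0, "tz": -0.08, "twist": 0}, {"tx": 0, "ty": 0, "tz": -0.16, "twist": 0}, {"tx": 0, "ty": 0, "tz": -0.25, "twist": 0}, {"tx": 0, "ty": 0, "tz": -0.35, "twist": 0}, {"tx": 0, "ty": 0, "tz": -0.43, "twist": 0}, {"tx": 0, "ty": 0, "tz": -0.48, "twist": 0}, {"tx": 0, "ty": 0, "tz": -0.5, "twist": 0}]}}

```text
t: 42.32
eef_pos: [0.4467, 0.0019, 0.1242]
ee_rot: [-3.141, -0.003, 0.315]
force: [0.2, 0.4, -2.3]
width: 0.0233
gripper_force: 45.0
```

```bash
python3 - <<'E'
from h import *
go(.631,.1395,.12,0)
E
```

```text
pose [0.4467 0.0019 0.1242] [-180.    -0.2   18.1] F [ 0.2  0.4 -2.3] w 0.0233 t 42.32 -> shares [ 0.871 -0.295  0.019] twist 0.1
```

>>> {"op": "arm_command", "data": {"commands": [{"tx": 0.05, "ty": -0.02, "tz": 0, "twist": 0.01}, {"tx": 0.14, "ty": -0.05, "tz": 0, "twist": 0.03}, {"tx": 0.26, "ty": -0.09, "tz": 0, "twist": 0.05}, {"tx": 0.39, "ty": -0.13, "tz": 0, "twist": 0.07}, {"tx": 0.52, "ty": -0.18, "tz": 0, "twist": 0.09}, {"tx": 0.65, "ty": -0.22, "tz": 0, "twist": 0.1}, {"tx": 0.77, "ty": -0.26, "tz": 0, "twist": 0.1}, {"tx": 0.87, "ty": -0.295, "tz": 0, "twist": 0.1}]}}

```text
t: 42.98
eef_pos: [0.6309, 0.1402, 0.1204]
ee_rot: [3.141, 0.002, 0.001]
force: [-0.1, 0.1, -2.7]
width: 0.0237
gripper_force: 45.0
```

>>> {"op": "arm_command", "data": {"commands": [{"tx": 0, "ty": 0, "tz": 0.03, "twist": 0}, {"tx": 0, "ty": 0, "tz": 0.06, "twist": 0}, {"tx": 0, "ty": 0, "tz": 0.08, "twist": 0}, {"tx": 0, "ty": 0, "tz": 0.1, "twist": 0}, {"tx": 0, "ty": 0, "tz": 0.1, "twist": 0}, {"tx": 0, "ty": 0, "tz": 0.1, "twist": 0}, {"tx": 0, "ty": 0, "tz": 0.1, "twist": 0}, {"tx": 0, "ty": 0, "tz": 0.1, "twist": 0}]}}

```text
t: 43.65
eef_pos: [0.6304, 0.1391, 0.0979]
ee_rot: [-3.141, -0.001, 0.001]
force: [0.7, -0.0, -2.6]
width: 0.0237
gripper_force: 45.0
```

```bash
cat >> h.py <<'E'
def held():
    im=grab_frame('wrist'); z=get_state()['eef_pos'][2]+.054
    hsv=cv2.cvtColor(im,cv2.COLOR_RGB2HSV)
    for n,m,h in(('yellow',(hsv[...,0]>20)&(hsv[...,0]<35)&(hsv[...,1]>150)&(hsv[...,2]>120),z),('red',((hsv[...,0]<6)|(hsv[...,0]>174))&(hsv[...,1]>170)&(hsv[...,2]>70),z-.006)):
        m=m.astype(np.uint8); m[:, :180]=0; m[:,380:]=0
        k,l,st,c=cv2.connectedComponentsWithStats(m)
        for i in range(1,k):
            if st[i,4]>80:
                x,y,w,hh=st[i,:4]; print(n,st[i],np.round(ray('wrist',(x,y),h)[:2],4),np.round(ray('wrist',(x+w,y+hh),h)[:2],4))
E
python3 - <<'E'
from h import *
go(.631,.1395,.0425,0); held()
E
```

```text
pose [0.6304 0.1391 0.0979] [-1.8e+02 -1.0e-01  0.0e+00] F [ 0.7 -0.  -2.6] w 0.0237 t 43.65 -> shares [ 0.002 -0.001  0.221] twist 0.0
yellow [ 265  195   29  103 2429] [0.6777 0.1435] [0.635  0.1324]
yellow [335 286  10  31 125] [0.6405 0.1163] [0.6262 0.1115]
yellow [268 331  25  22 446] [0.6195 0.1429] [0.6086 0.1325]
red [294 223  14  75 846] [0.6647 0.1326] [0.6313 0.1262]
red [252 224  14  74 845] [0.6643 0.149 ] [0.6313 0.1438]
red [254 331  12   8  91] [0.615  0.1492] [0.6109 0.1441]
red [294 331  12   8  91] [0.615  0.1319] [0.6109 0.1266]
```

>>> {"op": "arm_command", "data": {"commands": [{"tx": 0.004, "ty": -0.003, "tz": 0.03, "twist": 0}, {"tx": 0.004, "ty": -0.003, "tz": 0.07, "twist": 0}, {"tx": 0.004, "ty": -0.003, "tz": 0.11, "twist": 0}, {"tx": 0.004, "ty": -0.003, "tz": 0.15, "twist": 0}, {"tx": 0.004, "ty": -0.003, "tz": 0.18, "twist": 0}, {"tx": 0.004, "ty": -0.003, "tz": 0.2, "twist": 0}, {"tx": 0.004, "ty": -0.003, "tz": 0.215, "twist": 0}, {"tx": 0.004, "ty": -0.003, "tz": 0.22, "twist": 0}]}}

```text
t: 44.37
eef_pos: [0.6312, 0.1398, 0.0418]
ee_rot: [3.141, 0.0, 0.001]
force: [-2.0, -2.2, 2.8]
width: 0.0241
gripper_force: 45.0
```

>>> {"op": "arm_command", "data": {"commands": [{"tx": 0, "ty": 0, "tz": 0, "twist": 0}, {"tx": 0, "ty": 0, "tz": 0, "twist": 0}, {"tx": 0, "ty": 0, "tz": 0, "twist": 0}, {"tx": 0, "ty": 0, "tz": 0, "twist": 0}, {"tx": 0, "ty": 0, "tz": 0, "twist": 0}, {"tx": 0, "ty": 0, "tz": 0, "twist": 0}, {"tx": 0, "ty": 0, "tz": 0, "twist": 0}, {"tx": 0, "ty": 0, "tz": 0, "twist": 0}], "claw": 0.45}}

```text
t: 45.03
eef_pos: [0.6312, 0.1399, 0.0421]
ee_rot: [-3.142, -0.0, 0.001]
force: [-0.3, 0.1, -0.9]
width: 0.0395
gripper_force: 0.0
```

>>> {"op": "arm_command", "data": {"commands": [{"tx": 0, "ty": 0, "tz": -0.05, "twist": 0}, {"tx": 0, "ty": 0, "tz": -0.12, "twist": 0}, {"tx": 0, "ty": 0, "tz": -0.2, "twist": 0}, {"tx": 0, "ty": 0, "tz": -0.28, "twist": 0}, {"tx": 0, "ty": 0, "tz": -0.36, "twist": 0}, {"tx": 0, "ty": 0, "tz": -0.43, "twist": 0}, {"tx": 0, "ty": 0, "tz": -0.48, "twist": 0}, {"tx": 0, "ty": 0, "tz": -0.49, "twist": 0}]}}

```text
t: 45.7
eef_pos: [0.6326, 0.1404, 0.1675]
ee_rot: [-3.14, -0.004, 0.001]
force: [-0.5, -0.6, 0.4]
width: 0.0396
gripper_force: 0.0
```

```bash
python3 - <<'E'
from h import *
go(.452,-.29,.16,-22)
import h
s=get_state(); 
im=grab_frame('wrist')
for q,z in(('clamp0',.044),): 
    for r in spot_point(q,'wrist')[:3]: print(round(r['score'],2),np.round(r['uv']),np.round(ray('wrist',r['uv'],z),3))
hsv=cv2.cvtColor(im,cv2.COLOR_RGB2HSV);m=((hsv[...,0]>20)&(hsv[...,0]<35)&(hsv[...,1]>150)&(hsv[...,2]>120)).astype(np.uint8)
k,l,st,c=cv2.connectedComponentsWithStats(m)
for i in range(1,k):
    if st[i,4]>150:
        x,y,w,hh=st[i,:4];print(st[i],np.round(ray('wrist',(x,y),.096)[:2],4),np.round(ray('wrist',(x+w,y+hh),.096)[:2],4))
E
```

```text
pose [0.6326 0.1404 0.1675] [-1.799e+02 -2.000e-01  1.000e-01] F [-0.5 -0.6  0.4] w 0.0396 t 45.7 -> shares [-0.725  1.721  0.024] twist 0.123
0.94 [280. 199.] [0.627 0.139 0.044]
[534 133  20  54 503] [ 0.6892 -0.0355] [ 0.651  -0.0581]
[ 273  152   16   91 1362] [0.6759 0.1438] [0.6071 0.132 ]
[522 210  14  27 237] [ 0.6336 -0.0387] [ 0.6123 -0.0536]
```

Clamp one stands on the bay 2 plate. Next clamp B.

>>> {"op": "arm_command", "data": {"commands": [{"tx": -0.02, "ty": 0.07, "tz": 0, "twist": 0}, {"tx": -0.07, "ty": 0.17, "tz": 0, "twist": 0}, {"tx": -0.12, "ty": 0.29, "tz": 0, "twist": 0}, {"tx": -0.17, "ty": 0.41, "tz": 0, "twist": 0}, {"tx": -0.22, "ty": 0.53, "tz": 0, "twist": 0}, {"tx": -0.27, "ty": 0.66, "tz": 0, "twist": 0}, {"tx": -0.32, "ty": 0.78, "tz": 0, "twist": 0}, {"tx": -0.37, "ty": 0.9, "tz": 0, "twist": 0}], "claw": 0.5}}

```text
t: 46.47
eef_pos: [0.5369, -0.0869, 0.1632]
ee_rot: [3.141, 0.002, 0.001]
force: [1.4, -0.3, 0.5]
width: 0.0435
gripper_force: 0.0
```

>>> {"op": "arm_command", "data": {"commands": [{"tx": -0.05, "ty": 0.12, "tz": 0, "twist": 0.03}, {"tx": -0.1, "ty": 0.24, "tz": 0, "twist": 0.06}, {"tx": -0.15, "ty": 0.36, "tz": 0, "twist": 0.09}, {"tx": -0.2, "ty": 0.48, "tz": 0, "twist": 0.123}, {"tx": -0.26, "ty": 0.6, "tz": 0, "twist": 0.123}, {"tx": -0.31, "ty": 0.71, "tz": 0, "twist": 0.123}, {"tx": -0.35, "ty": 0.79, "tz": 0, "twist": 0.123}, {"tx": -0.36, "ty": 0.82, "tz": 0, "twist": 0.123}]}}

```text
t: 47.13
eef_pos: [0.4463, -0.2923, 0.1631]
ee_rot: [3.141, 0.003, -0.388]
force: [0.1, -0.4, -0.9]
width: 0.044
gripper_force: 0.0
```

```bash
python3 - <<'E'
from h import *
clamp()
for r in spot_point('clamp0','wrist')[:3]: print(round(r['score'],2),np.round(r['uv']),np.round(ray('wrist',r['uv'],0),3))
go(.451,-.2905,-.004,-22)
E
```

```text
clamp0 0.87 px 308.0 7.0 c [ 0.572 -0.364] long axis deg 67.8 size [0.013 0.011]
clamp0 0.62 px 277.0 175.0 c [ 0.465 -0.296] long axis deg -21.0 size [0.011 0.068]
origin(+x lever) [ 0.5679 -0.3752] 67.8
origin(+x lever) [ 0.4541 -0.2918] -21.0
0.74 [274. 175.] [ 0.458 -0.289  0.   ]
pose [ 0.4487 -0.29    0.1638] [-1.80e+02  1.00e-01 -2.21e+01] F [-0.3 -1.   0.3] w 0.0439 t 47.33 -> shares [ 0.01  -0.001  0.671] twist -0.001
```

>>> {"op": "arm_command", "data": {"commands": [{"tx": 0.012, "ty": 0, "tz": 0.1, "twist": 0}, {"tx": 0.012, "ty": 0, "tz": 0.22, "twist": 0}, {"tx": 0.012, "ty": 0, "tz": 0.34, "twist": 0}, {"tx": 0.012, "ty": 0, "tz": 0.45, "twist": 0}, {"tx": 0.012, "ty": 0, "tz": 0.54, "twist": 0}, {"tx": 0.012, "ty": 0, "tz": 0.6, "twist": 0}, {"tx": 0.012, "ty": 0, "tz": 0.65, "twist": 0}, {"tx": 0.012, "ty": 0, "tz": 0.668, "twist": 0}]}}

```text
t: 48.0
eef_pos: [0.4511, -0.2899, -0.0047]
ee_rot: [3.141, 0.003, -0.384]
force: [0.2, 0.5, -0.9]
width: 0.0435
gripper_force: 0.0
```

>>> {"op": "arm_command", "data": {"commands": [{"tx": 0, "ty": 0, "tz": 0, "twist": 0}, {"tx": 0, "ty": 0, "tz": 0, "twist": 0}, {"tx": 0, "ty": 0, "tz": 0, "twist": 0}, {"tx": 0, "ty": 0, "tz": 0, "twist": 0}, {"tx": 0, "ty": 0, "tz": 0, "twist": 0}, {"tx": 0, "ty": 0, "tz": 0, "twist": 0}, {"tx": 0, "ty": 0, "tz": 0, "twist": 0}, {"tx": 0, "ty": 0, "tz": 0, "twist": 0}], "claw": 0.1, "grip_force": 45}}

```text
t: 48.67
eef_pos: [0.4527, -0.2914, -0.0015]
ee_rot: [-3.141, -0.002, -0.385]
force: [-0.2, 4.0, 6.2]
width: 0.0234
gripper_force: 45.0
```

>>> {"op": "arm_command", "data": {"commands": [{"tx": 0, "ty": 0, "tz": -0.03, "twist": 0}, {"tx": 0, "ty": 0, "tz": -0.08, "twist": 0}, {"tx": 0, "ty": 0, "tz": -0.16, "twist": 0}, {"tx": 0, "ty": 0, "tz": -0.25, "twist": 0}, {"tx": 0, "ty": 0, "tz": -0.35, "twist": 0}, {"tx": 0, "ty": 0, "tz": -0.43, "twist": 0}, {"tx": 0, "ty": 0, "tz": -0.48, "twist": 0}, {"tx": 0, "ty": 0, "tz": -0.5, "twist": 0}]}}

```text
t: 49.33
eef_pos: [0.4525, -0.2917, 0.1249]
ee_rot: [-3.141, -0.003, -0.386]
force: [0.0, 0.3, -4.2]
width: 0.0237
gripper_force: 45.0
```

```bash
python3 - <<'E'
from h import *
go(.631,.060,.12,0)
E
```

```text
pose [ 0.4525 -0.2917  0.1249] [-180.    -0.2  -22.1] F [ 0.   0.3 -4.2] w 0.0237 t 49.33 -> shares [ 0.133 -1.572  0.021] twist -0.123
```

>>> {"op": "arm_command", "data": {"commands": [{"tx": 0, "ty": -0.05, "tz": 0, "twist": 0}, {"tx": 0.01, "ty": -0.13, "tz": 0, "twist": 0}, {"tx": 0.02, "ty": -0.24, "tz": 0, "twist": 0}, {"tx": 0.03, "ty": -0.36, "tz": 0, "twist": 0}, {"tx": 0.04, "ty": -0.48, "tz": 0, "twist": 0}, {"tx": 0.05, "ty": -0.6, "tz": 0, "twist": 0}, {"tx": 0.06, "ty": -0.7, "tz": 0, "twist": 0}, {"tx": 0.066, "ty": -0.8, "tz": 0, "twist": 0}]}}

```text
t: 50.0
eef_pos: [0.5419, -0.1103, 0.1212]
ee_rot: [3.141, 0.002, -0.385]
force: [1.3, 0.4, -4.3]
width: 0.0235
gripper_force: 45.0
```

>>> {"op": "arm_command", "data": {"commands": [{"tx": 0.01, "ty": -0.1, "tz": 0, "twist": -0.02}, {"tx": 0.02, "ty": -0.21, "tz": 0, "twist": -0.04}, {"tx": 0.03, "ty": -0.32, "tz": 0, "twist": -0.06}, {"tx": 0.04, "ty": -0.43, "tz": 0, "twist": -0.08}, {"tx": 0.05, "ty": -0.54, "tz": 0, "twist": -0.1}, {"tx": 0.06, "ty": -0.65, "tz": 0, "twist": -0.12}, {"tx": 0.067, "ty": -0.73, "tz": 0, "twist": -0.123}, {"tx": 0.067, "ty": -0.772, "tz": 0, "twist": -0.123}]}}

```text
t: 50.67
eef_pos: [0.6308, 0.0627, 0.121]
ee_rot: [3.141, 0.002, 0.001]
force: [0.1, -0.5, -3.3]
width: 0.0239
gripper_force: 45.0
```

>>> {"op": "arm_command", "data": {"commands": [{"tx": 0, "ty": 0, "tz": 0.03, "twist": 0}, {"tx": 0, "ty": 0, "tz": 0.06, "twist": 0}, {"tx": 0, "ty": 0, "tz": 0.08, "twist": 0}, {"tx": 0, "ty": 0, "tz": 0.08, "twist": 0}, {"tx": 0, "ty": 0, "tz": 0.08, "twist": 0}, {"tx": 0, "ty": 0, "tz": 0.08, "twist": 0}, {"tx": 0, "ty": 0, "tz": 0.08, "twist": 0}, {"tx": 0, "ty": 0, "tz": 0.08, "twist": 0}]}}

```text
t: 51.33
eef_pos: [0.6307, 0.06, 0.1031]
ee_rot: [-3.141, -0.001, 0.0]
force: [0.2, -0.4, -3.5]
width: 0.0236
gripper_force: 45.0
```

```bash
python3 - <<'E'
from h import *
go(.631,.060,.043,0); held()
E
```

```text
pose [0.6307 0.06   0.1031] [-180.   -0.    0.] F [ 0.2 -0.4 -3.5] w 0.0236 t 51.33 -> shares [0.001 0.    0.24 ] twist 0.0
yellow [ 264  193   30  105 2789] [0.6787 0.0648] [0.6353 0.0534]
yellow [335 286   9  21  81] [0.6407 0.0372] [0.6312 0.0331]
yellow [268 331  25  19 403] [0.6198 0.0639] [0.6104 0.0535]
red [180 212   4  46 104] [0.6695 0.0977] [0.6499 0.0977]
red [294 221  14  77 880] [0.6658 0.0535] [0.6316 0.0472]
red [252 222  14  76 868] [0.6654 0.0699] [0.6316 0.0648]
```

>>> {"op": "arm_command", "data": {"commands": [{"tx": 0, "ty": -0.003, "tz": 0.03, "twist": 0}, {"tx": 0, "ty": -0.003, "tz": 0.07, "twist": 0}, {"tx": 0, "ty": -0.003, "tz": 0.11, "twist": 0}, {"tx": 0, "ty": -0.003, "tz": 0.15, "twist": 0}, {"tx": 0, "ty": -0.003, "tz": 0.19, "twist": 0}, {"tx": 0, "ty": -0.003, "tz": 0.215, "twist": 0}, {"tx": 0, "ty": -0.003, "tz": 0.232, "twist": 0}, {"tx": 0, "ty": -0.003, "tz": 0.24, "twist": 0}]}}

```text
t: 52.05
eef_pos: [0.6301, 0.0608, 0.0425]
ee_rot: [3.141, 0.001, 0.001]
force: [-10.6, 0.2, 16.6]
width: 0.0234
gripper_force: 45.0
```

>>> {"op": "arm_command", "data": {"commands": [{"tx": 0, "ty": 0, "tz": 0, "twist": 0}, {"tx": 0, "ty": 0, "tz": 0, "twist": 0}, {"tx": 0, "ty": 0, "tz": 0, "twist": 0}, {"tx": 0, "ty": 0, "tz": 0, "twist": 0}, {"tx": 0, "ty": 0, "tz": 0, "twist": 0}, {"tx": 0, "ty": 0, "tz": 0, "twist": 0}, {"tx": 0, "ty": 0, "tz": 0, "twist": 0}, {"tx": 0, "ty": 0, "tz": 0, "twist": 0}], "claw": 0.45}}

```text
t: 52.72
eef_pos: [0.6305, 0.061, 0.0426]
ee_rot: [3.142, -0.0, 0.001]
force: [0.3, -0.4, 1.3]
width: 0.0396
gripper_force: 0.0
```

>>> {"op": "arm_command", "data": {"commands": [{"tx": 0, "ty": 0, "tz": -0.05, "twist": 0}, {"tx": 0, "ty": 0, "tz": -0.12, "twist": 0}, {"tx": 0, "ty": 0, "tz": -0.2, "twist": 0}, {"tx": 0, "ty": 0, "tz": -0.28, "twist": 0}, {"tx": 0, "ty": 0, "tz": -0.36, "twist": 0}, {"tx": 0, "ty": 0, "tz": -0.43, "twist": 0}, {"tx": 0, "ty": 0, "tz": -0.48, "twist": 0}, {"tx": 0, "ty": 0, "tz": -0.49, "twist": 0}]}}

```text
t: 53.38
eef_pos: [0.6319, 0.0613, 0.1679]
ee_rot: [-3.141, -0.004, 0.001]
force: [0.3, 0.3, -0.0]
width: 0.0397
gripper_force: 0.0
```

```bash
cat >> h.py <<'E'
def levers(z=.096):
    im=grab_frame('wrist')
    hsv=cv2.cvtColor(im,cv2.COLOR_RGB2HSV);m=((hsv[...,0]>20)&(hsv[...,0]<35)&(hsv[...,1]>150)&(hsv[...,2]>120)).astype(np.uint8)
    k,l,st,c=cv2.connectedComponentsWithStats(m)
    for i in range(1,k):
        if st[i,4]>150:
            x,y,w,hh=st[i,:4];print(st[i],np.round(ray('wrist',(x+w/2,y),z)[:2],4),np.round(ray('wrist',(x+w/2,y+hh),z)[:2],4))
E
python3 - <<'E'
from h import *
levers(); go(.589,-.366,.16,-6)
E
```

```text
[449 132  18  57 619] [ 0.6897 -0.063 ] [ 0.6491 -0.0691]
[ 164  150   23   92 1351] [0.677  0.1336] [0.6071 0.1396]
[ 272  151   17   91 1323] [0.6764 0.0598] [0.6073 0.0597]
[442 216  12  20 182] [ 0.6284 -0.0648] [ 0.6124 -0.0671]
[364 288  16  57 250] [ 0.5679 -0.0131] [ 0.5139 -0.0174]
pose [0.6314 0.0613 0.1669] [-1.799e+02 -2.000e-01  1.000e-01] F [-0.  -0.4 -0.3] w 0.0396 t 53.43 -> shares [-0.172  1.709  0.025] twist 0.034
```

>>> {"op": "arm_command", "data": {"commands": [{"tx": -0.01, "ty": 0.07, "tz": 0, "twist": 0}, {"tx": -0.02, "ty": 0.17, "tz": 0, "twist": 0}, {"tx": -0.03, "ty": 0.29, "tz": 0, "twist": 0}, {"tx": -0.04, "ty": 0.41, "tz": 0, "twist": 0}, {"tx": -0.05, "ty": 0.53, "tz": 0, "twist": 0}, {"tx": -0.06, "ty": 0.66, "tz": 0, "twist": 0}, {"tx": -0.07, "ty": 0.78, "tz": 0, "twist": 0}, {"tx": -0.08, "ty": 0.9, "tz": 0, "twist": 0}], "claw": 0.5}}

```text
t: 54.1
eef_pos: [0.6097, -0.1653, 0.1636]
ee_rot: [-3.141, 0.002, 0.001]
force: [0.4, 0.6, 0.4]
width: 0.0438
gripper_force: 0.0
```

>>> {"op": "arm_command", "data": {"commands": [{"tx": -0.01, "ty": 0.12, "tz": 0, "twist": 0.01}, {"tx": -0.02, "ty": 0.24, "tz": 0, "twist": 0.02}, {"tx": -0.03, "ty": 0.36, "tz": 0, "twist": 0.034}, {"tx": -0.05, "ty": 0.48, "tz": 0, "twist": 0.034}, {"tx": -0.06, "ty": 0.6, "tz": 0, "twist": 0.034}, {"tx": -0.08, "ty": 0.71, "tz": 0, "twist": 0.034}, {"tx": -0.09, "ty": 0.79, "tz": 0, "twist": 0.034}, {"tx": -0.092, "ty": 0.81, "tz": 0, "twist": 0.034}]}}

```text
t: 54.77
eef_pos: [0.5864, -0.3692, 0.163]
ee_rot: [-3.141, 0.002, -0.109]
force: [-0.4, 0.7, -0.5]
width: 0.0438
gripper_force: 0.0
```

```bash
python3 - <<'E'
from h import *
clamp()
for r in spot_point('clamp0','wrist')[:3]: print(round(r['score'],2),np.round(r['uv']),np.round(ray('wrist',r['uv'],0),3))
go(.590,-.367,-.003,-6)
E
```

```text
clamp0 0.67 px 278.0 176.0 c [ 0.604 -0.368] long axis deg -5.8 size [0.012 0.068]
origin(+x lever) [ 0.592  -0.3666] -5.8
0.93 [276. 179.] [ 0.591 -0.364  0.   ]
pose [ 0.5877 -0.3658  0.1641] [-1.8e+02  1.0e-01 -6.1e+00] F [ 0.6  0.  -0.4] w 0.0438 t 54.97 -> shares [0.011 0.004 0.668] twist -0.0
```

>>> {"op": "arm_command", "data": {"commands": [{"tx": 0.012, "ty": 0, "tz": 0.1, "twist": 0}, {"tx": 0.012, "ty": 0, "tz": 0.22, "twist": 0}, {"tx": 0.012, "ty": 0, "tz": 0.34, "twist": 0}, {"tx": 0.012, "ty": 0, "tz": 0.45, "twist": 0}, {"tx": 0.012, "ty": 0, "tz": 0.54, "twist": 0}, {"tx": 0.012, "ty": 0, "tz": 0.6, "twist": 0}, {"tx": 0.012, "ty": 0, "tz": 0.65, "twist": 0}, {"tx": 0.012, "ty": 0, "tz": 0.668, "twist": 0}]}}

```text
t: 55.63
eef_pos: [0.5902, -0.3652, -0.0041]
ee_rot: [-3.141, 0.003, -0.105]
force: [-0.2, 0.9, -0.7]
width: 0.0436
gripper_force: 0.0
```

>>> {"op": "arm_command", "data": {"commands": [{"tx": 0, "ty": 0, "tz": 0, "twist": 0}, {"tx": 0, "ty": 0, "tz": 0, "twist": 0}, {"tx": 0, "ty": 0, "tz": 0, "twist": 0}, {"tx": 0, "ty": 0, "tz": 0, "twist": 0}, {"tx": 0, "ty": 0, "tz": 0, "twist": 0}, {"tx": 0, "ty": 0, "tz": 0, "twist": 0}, {"tx": 0, "ty": 0, "tz": 0, "twist": 0}, {"tx": 0, "ty": 0, "tz": 0, "twist": 0}], "claw": 0.1, "grip_force": 45}}

```text
t: 56.3
eef_pos: [0.5918, -0.3672, -0.0004]
ee_rot: [3.141, -0.002, -0.106]
force: [-1.4, 1.1, 7.0]
width: 0.0239
gripper_force: 45.0
```

>>> {"op": "arm_command", "data": {"commands": [{"tx": 0, "ty": 0, "tz": -0.03, "twist": 0}, {"tx": 0, "ty": 0, "tz": -0.08, "twist": 0}, {"tx": 0, "ty": 0, "tz": -0.16, "twist": 0}, {"tx": 0, "ty": 0, "tz": -0.25, "twist": 0}, {"tx": 0, "ty": 0, "tz": -0.35, "twist": 0}, {"tx": 0, "ty": 0, "tz": -0.43, "twist": 0}, {"tx": 0, "ty": 0, "tz": -0.48, "twist": 0}, {"tx": 0, "ty": 0, "tz": -0.5, "twist": 0}]}}

```text
t: 56.97
eef_pos: [0.5918, -0.3672, 0.1262]
ee_rot: [3.141, -0.004, -0.106]
force: [1.1, 1.0, -3.2]
width: 0.0236
gripper_force: 45.0
```

```bash
python3 - <<'E'
from h import *
go(.630,-.020,.12,0)
E
```

```text
pose [ 0.5918 -0.3672  0.1262] [180.   -0.2  -6.1] F [ 1.1  1.  -3.2] w 0.0236 t 56.97 -> shares [ 0.005 -1.397  0.023] twist -0.034
```

>>> {"op": "arm_command", "data": {"commands": [{"tx": 0, "ty": -0.05, "tz": 0, "twist": 0}, {"tx": 0, "ty": -0.13, "tz": 0, "twist": 0}, {"tx": 0, "ty": -0.23, "tz": 0, "twist": 0}, {"tx": 0, "ty": -0.33, "tz": 0, "twist": 0}, {"tx": 0, "ty": -0.43, "tz": 0, "twist": 0}, {"tx": 0, "ty": -0.53, "tz": 0, "twist": 0}, {"tx": 0, "ty": -0.63, "tz": 0, "twist": 0}, {"tx": 0, "ty": -0.72, "tz": 0, "twist": 0}]}}

```text
t: 57.63
eef_pos: [0.6088, -0.1857, 0.1215]
ee_rot: [-3.141, 0.003, -0.106]
force: [0.2, 0.1, -3.1]
width: 0.0236
gripper_force: 45.0
```

>>> {"op": "arm_command", "data": {"commands": [{"tx": 0, "ty": -0.1, "tz": 0, "twist": -0.01}, {"tx": 0, "ty": -0.2, "tz": 0, "twist": -0.02}, {"tx": 0, "ty": -0.3, "tz": 0, "twist": -0.03}, {"tx": 0, "ty": -0.4, "tz": 0, "twist": -0.034}, {"tx": 0, "ty": -0.5, "tz": 0, "twist": -0.034}, {"tx": 0, "ty": -0.59, "tz": 0, "twist": -0.034}, {"tx": 0.005, "ty": -0.65, "tz": 0, "twist": -0.034}, {"tx": 0.005, "ty": -0.677, "tz": 0, "twist": -0.034}]}}

```text
t: 58.3
eef_pos: [0.6286, -0.0175, 0.1219]
ee_rot: [3.142, 0.002, 0.003]
force: [0.2, -0.2, -2.5]
width: 0.0238
gripper_force: 45.0
```

>>> {"op": "arm_command", "data": {"commands": [{"tx": 0, "ty": 0, "tz": 0.03, "twist": 0}, {"tx": 0, "ty": 0, "tz": 0.06, "twist": 0}, {"tx": 0, "ty": 0, "tz": 0.08, "twist": 0}, {"tx": 0, "ty": 0, "tz": 0.08, "twist": 0}, {"tx": 0, "ty": 0, "tz": 0.08, "twist": 0}, {"tx": 0, "ty": 0, "tz": 0.08, "twist": 0}, {"tx": 0, "ty": 0, "tz": 0.08, "twist": 0}, {"tx": 0, "ty": 0, "tz": 0.08, "twist": 0}]}}

```text
t: 58.97
eef_pos: [0.6292, -0.02, 0.1034]
ee_rot: [-3.141, -0.001, 0.001]
force: [0.0, 0.0, -2.0]
width: 0.0242
gripper_force: 45.0
```

```bash
python3 - <<'E'
from h import *
go(.630,-.020,.044,0); held()
E
```

```text
pose [ 0.6292 -0.02    0.1034] [-180.   -0.    0.] F [ 0.  0. -2.] w 0.0242 t 58.97 -> shares [0.003 0.    0.238] twist 0.0
yellow [ 265  194   30  104 2831] [ 0.6769 -0.0155] [ 0.6339 -0.027 ]
yellow [267 331  26  19 407] [ 0.6183 -0.0156] [ 0.6089 -0.0265]
red [ 347  198   33   51 1363] [ 0.6737 -0.0466] [ 0.6525 -0.061 ]
red [252 222  14  76 872] [ 0.664 -0.01 ] [ 0.6301 -0.0151]
red [294 222  14  76 859] [ 0.664  -0.0264] [ 0.6301 -0.0327]
```

>>> {"op": "arm_command", "data": {"commands": [{"tx": 0.004, "ty": -0.002, "tz": 0.03, "twist": 0}, {"tx": 0.004, "ty": -0.002, "tz": 0.07, "twist": 0}, {"tx": 0.004, "ty": -0.002, "tz": 0.11, "twist": 0}, {"tx": 0.004, "ty": -0.002, "tz": 0.15, "twist": 0}, {"tx": 0.004, "ty": -0.002, "tz": 0.19, "twist": 0}, {"tx": 0.004, "ty": -0.002, "tz": 0.215, "twist": 0}, {"tx": 0.004, "ty": -0.002, "tz": 0.23, "twist": 0}, {"tx": 0.004, "ty": -0.002, "tz": 0.236, "twist": 0}]}}

```text
t: 59.68
eef_pos: [0.6296, -0.0193, 0.0435]
ee_rot: [3.141, 0.001, 0.001]
force: [-3.4, -0.7, 2.6]
width: 0.0237
gripper_force: 45.0
```

>>> {"op": "arm_command", "data": {"commands": [{"tx": 0, "ty": 0, "tz": 0, "twist": 0}, {"tx": 0, "ty": 0, "tz": 0, "twist": 0}, {"tx": 0, "ty": 0, "tz": 0, "twist": 0}, {"tx": 0, "ty": 0, "tz": 0, "twist": 0}, {"tx": 0, "ty": 0, "tz": 0, "twist": 0}, {"tx": 0, "ty": 0, "tz": 0, "twist": 0}, {"tx": 0, "ty": 0, "tz": 0, "twist": 0}, {"tx": 0, "ty": 0, "tz": 0, "twist": 0}], "claw": 0.42}}

```text
t: 60.35
eef_pos: [0.6301, -0.0191, 0.0442]
ee_rot: [-3.142, -0.0, 0.001]
force: [0.2, 0.0, 0.8]
width: 0.0369
gripper_force: 0.0
```

>>> {"op": "arm_command", "data": {"commands": [{"tx": 0, "ty": 0, "tz": -0.05, "twist": 0}, {"tx": 0, "ty": 0, "tz": -0.12, "twist": 0}, {"tx": 0, "ty": 0, "tz": -0.2, "twist": 0}, {"tx": 0, "ty": 0, "tz": -0.28, "twist": 0}, {"tx": 0, "ty": 0, "tz": -0.36, "twist": 0}, {"tx": 0, "ty": 0, "tz": -0.43, "twist": 0}, {"tx": 0, "ty": 0, "tz": -0.48, "twist": 0}, {"tx": 0, "ty": 0, "tz": -0.49, "twist": 0}]}}

```text
t: 61.02
eef_pos: [0.6314, -0.019, 0.1695]
ee_rot: [-3.141, -0.004, 0.001]
force: [1.2, -0.2, 0.3]
width: 0.037
gripper_force: 0.0
```

```bash
python3 - <<'E'
from h import *
levers()
for r in spot_point('tray_grip','wrist')[:2]: print(round(r['score'],2),np.round(r['uv']),np.round(ray('wrist',r['uv'],.088),3))
for q in('plate0','clamp0'):
    for r in boxes_of(q,'wrist')[:4]: print(q,round(r['score'],2),np.round(r['rect']))
go(.632,-.082,.16,-90)
E
```

```text
[361 131  18 104 997] [ 0.6898 -0.0828] [ 0.6121 -0.0888]
[  53  150   33   90 1453] [0.6763 0.1287] [0.6076 0.1407]
[ 162  150   24   91 1375] [0.6764 0.0548] [0.6069 0.0608]
[ 272  152   16   90 1334] [ 0.6751 -0.0202] [ 0.6062 -0.0203]
0.74 [352. 208.] [ 0.631 -0.075  0.088]
plate0 0.62 [157. 136. 219. 237.]
plate0 0.61 [156. 139. 221. 246.]
plate0 0.54 [ 56. 139. 119. 248.]
clamp0 0.97 [155. 140. 218. 246.]
clamp0 0.88 [253. 146. 308. 250.]
clamp0 0.71 [  0. 117. 366. 265.]
clamp0 0.65 [ 54. 140. 119. 250.]
pose [ 0.6293 -0.0192  0.1654] [1.8e+02 1.0e-01 0.0e+00] F [-0.2 -0.1 -0.7] w 0.0366 t 61.22 -> shares [0.01  0.251 0.022] twist 0.5
```

All three clamps measure at their bays (levers x 0.607–0.676, y 0.134–0.140, 0.060, -0.020). I turn to the grip post.

>>> {"op": "arm_command", "data": {"commands": [{"tx": 0, "ty": 0.05, "tz": 0, "twist": 0.03}, {"tx": 0.01, "ty": 0.1, "tz": 0, "twist": 0.07}, {"tx": 0.01, "ty": 0.15, "tz": 0, "twist": 0.11}, {"tx": 0.01, "ty": 0.2, "tz": 0, "twist": 0.15}, {"tx": 0.01, "ty": 0.255, "tz": 0, "twist": 0.19}, {"tx": 0.01, "ty": 0.255, "tz": 0, "twist": 0.22}, {"tx": 0.01, "ty": 0.255, "tz": 0, "twist": 0.26}, {"tx": 0.01, "ty": 0.255, "tz": 0, "twist": 0.29}]}}

```text
t: 61.88
eef_pos: [0.6318, -0.0834, 0.1649]
ee_rot: [3.14, 0.001, -0.917]
force: [-0.4, 0.7, 0.6]
width: 0.0364
gripper_force: 0.0
```

>>> {"op": "arm_command", "data": {"commands": [{"tx": 0, "ty": 0, "tz": 0, "twist": 0.03}, {"tx": 0, "ty": 0, "tz": 0, "twist": 0.07}, {"tx": 0, "ty": 0, "tz": 0, "twist": 0.11}, {"tx": 0, "ty": 0, "tz": 0, "twist": 0.15}, {"tx": 0, "ty": 0, "tz": 0, "twist": 0.18}, {"tx": 0, "ty": 0, "tz": 0, "twist": 0.21}, {"tx": 0, "ty": 0, "tz": 0, "twist": 0.21}, {"tx": 0, "ty": 0, "tz": 0, "twist": 0.21}]}}

```text
t: 62.55
eef_pos: [0.6321, -0.0829, 0.1654]
ee_rot: [3.14, -0.0, -1.567]
force: [-0.0, 0.4, 0.3]
width: 0.0369
gripper_force: 0.0
```

```bash
python3 - <<'E'
from h import *
go(.632,-.083,.04,-90)
im=grab_frame('wrist');hsv=cv2.cvtColor(im,cv2.COLOR_RGB2HSV)
m=(((hsv[...,0]<6)|(hsv[...,0]>174))&(hsv[...,1]>170)&(hsv[...,2]>70)).astype(np.uint8)
k,l,st,c=cv2.connectedComponentsWithStats(m)
for i in range(1,k):
    if st[i,4]>80:
        x,y,w,h=st[i,:4];print(st[i],'bright',[(int(v),int(im[v,x+w//2,0])) for v in range(y,y+h,4)],np.round(ray('wrist',(x+w/2,y+h),.088)[:2],4),np.round(ray('wrist',(x+w/2,y),.088)[:2],4))
for r in spot_point('tray_grip','wrist')[:2]: print(round(r['score'],2),np.round(r['uv']),np.round(ray('wrist',r['uv'],.088),3))
E
```

```text
pose [ 0.6321 -0.0829  0.1654] [179.9  -0.  -89.8] F [-0.   0.4  0.3] w 0.0369 t 62.55 -> shares [ 0.    -0.001  0.501] twist 0.001
[268 187  24  38 823] bright [(187, 113), (191, 119), (195, 118), (199, 122), (203, 139), (207, 229), (211, 230), (215, 230), (219, 229), (223, 229)] [ 0.6318 -0.0708] [ 0.632  -0.1009]
[ 258  252   55   26 1271] bright [(252, 98), (256, 103), (260, 100), (264, 93), (268, 137), (272, 120), (276, 114)] [ 0.6271 -0.0251] [ 0.6274 -0.0481]
[ 258  331   51   28 1303] bright [(331, 104), (335, 105), (339, 106), (343, 102), (347, 105), (351, 146), (355, 150)] [0.6281 0.0542] [0.6284 0.0253]
0.82 [275. 214.] [ 0.636 -0.08   0.088]
```

>>> {"op": "arm_command", "data": {"commands": [{"tx": -0.012, "ty": 0, "tz": 0.08, "twist": 0}, {"tx": -0.012, "ty": 0, "tz": 0.16, "twist": 0}, {"tx": -0.012, "ty": 0, "tz": 0.25, "twist": 0}, {"tx": -0.012, "ty": 0, "tz": 0.34, "twist": 0}, {"tx": -0.012, "ty": 0, "tz": 0.42, "twist": 0}, {"tx": -0.012, "ty": 0, "tz": 0.47, "twist": 0}, {"tx": -0.012, "ty": 0, "tz": 0.49, "twist": 0}, {"tx": -0.012, "ty": 0, "tz": 0.5, "twist": 0}]}}

```text
t: 63.32
eef_pos: [0.632, -0.08, 0.0405]
ee_rot: [3.14, -0.0, -1.568]
force: [-0.0, -0.4, -0.1]
width: 0.0368
gripper_force: 0.0
```

>>> {"op": "arm_command", "data": {"commands": [{"tx": 0, "ty": 0, "tz": 0, "twist": 0}, {"tx": 0, "ty": 0, "tz": 0, "twist": 0}, {"tx": 0, "ty": 0, "tz": 0, "twist": 0}, {"tx": 0, "ty": 0, "tz": 0, "twist": 0}, {"tx": 0, "ty": 0, "tz": 0, "twist": 0}, {"tx": 0, "ty": 0, "tz": 0, "twist": 0}, {"tx": 0, "ty": 0, "tz": 0, "twist": 0}, {"tx": 0, "ty": 0, "tz": 0, "twist": 0}], "claw": 0, "grip_force": 30}}

```text
t: 63.98
eef_pos: [0.6321, -0.0799, 0.0425]
ee_rot: [3.141, -0.0, -1.57]
force: [-4.6, 1.2, 5.9]
width: 0.0178
gripper_force: 30.0
```

>>> {"op": "arm_command", "data": {"commands": [{"tx": -0.01, "ty": 0, "tz": 0, "twist": 0}, {"tx": -0.025, "ty": 0, "tz": 0, "twist": 0}, {"tx": -0.045, "ty": 0, "tz": 0, "twist": 0}, {"tx": -0.065, "ty": 0, "tz": 0, "twist": 0}, {"tx": -0.085, "ty": 0, "tz": 0, "twist": 0}, {"tx": -0.105, "ty": 0, "tz": 0, "twist": 0}, {"tx": -0.125, "ty": 0, "tz": 0, "twist": 0}, {"tx": -0.145, "ty": 0, "tz": 0, "twist": 0}]}}

```text
t: 64.65
eef_pos: [0.6319, -0.0444, 0.0425]
ee_rot: [3.141, -0.001, -1.57]
force: [-4.7, -3.7, 6.2]
width: 0.0179
gripper_force: 30.0
```

>>> {"op": "arm_command", "data": {"commands": [{"tx": -0.02, "ty": 0, "tz": 0, "twist": 0}, {"tx": -0.04, "ty": 0, "tz": 0, "twist": 0}, {"tx": -0.06, "ty": 0, "tz": 0, "twist": 0}, {"tx": -0.08, "ty": 0, "tz": 0, "twist": 0}, {"tx": -0.1, "ty": 0, "tz": 0, "twist": 0}, {"tx": -0.12, "ty": 0, "tz": 0, "twist": 0}, {"tx": -0.135, "ty": 0, "tz": 0, "twist": 0}, {"tx": -0.145, "ty": 0, "tz": 0, "twist": 0}]}}

```text
t: 65.32
eef_pos: [0.6316, -0.008, 0.0425]
ee_rot: [3.14, -0.001, -1.57]
force: [-4.7, -2.4, 6.8]
width: 0.0179
gripper_force: 30.0
```

>>> {"op": "arm_command", "data": {"commands": [{"tx": -0.015, "ty": 0, "tz": 0, "twist": 0}, {"tx": -0.03, "ty": 0, "tz": 0, "twist": 0}, {"tx": -0.045, "ty": 0, "tz": 0, "twist": 0}, {"tx": -0.055, "ty": 0, "tz": 0, "twist": 0}, {"tx": -0.065, "ty": 0, "tz": 0, "twist": 0}, {"tx": -0.072, "ty": 0, "tz": 0, "twist": 0}, {"tx": -0.076, "ty": 0, "tz": 0, "twist": 0}, {"tx": -0.08, "ty": 0, "tz": 0, "twist": 0}]}}

```text
t: 65.98
eef_pos: [0.6314, 0.008, 0.0425]
ee_rot: [3.139, -0.005, -1.57]
force: [-0.3, -26.8, 3.5]
width: 0.0179
gripper_force: 30.0
```

>>> {"op": "arm_command", "data": {"commands": [{"tx": -0.002, "ty": 0, "tz": 0, "twist": 0}, {"tx": -0.004, "ty": 0, "tz": 0, "twist": 0}, {"tx": -0.006, "ty": 0, "tz": 0, "twist": 0}, {"tx": -0.008, "ty": 0, "tz": 0, "twist": 0}, {"tx": -0.008, "ty": 0, "tz": 0, "twist": 0}, {"tx": -0.008, "ty": 0, "tz": 0, "twist": 0}, {"tx": -0.008, "ty": 0, "tz": 0, "twist": 0}, {"tx": -0.008, "ty": 0, "tz": 0, "twist": 0}]}}

```text
t: 66.65
eef_pos: [0.6314, 0.008, 0.0425]
ee_rot: [3.139, -0.007, -1.571]
force: [0.4, -29.3, 4.4]
width: 0.0178
gripper_force: 30.1
```

The tray is home: 88 mm of travel with 29 N against the stop. I release, rise and go over the stamp with shut fingers.

>>> {"op": "arm_command", "data": {"commands": [{"tx": 0, "ty": 0, "tz": 0, "twist": 0}, {"tx": 0, "ty": 0, "tz": 0, "twist": 0}, {"tx": 0, "ty": 0, "tz": 0, "twist": 0}, {"tx": 0, "ty": 0, "tz": 0, "twist": 0}, {"tx": 0, "ty": 0, "tz": 0, "twist": 0}, {"tx": 0, "ty": 0, "tz": 0, "twist": 0}, {"tx": 0, "ty": 0, "tz": 0, "twist": 0}, {"tx": 0, "ty": 0, "tz": 0, "twist": 0}], "claw": 0.4}}

```text
t: 67.32
eef_pos: [0.6325, 0.0149, 0.0415]
ee_rot: [-3.142, 0.0, -1.569]
force: [-0.5, 0.2, -0.3]
width: 0.0346
gripper_force: 0.0
```

>>> {"op": "arm_command", "data": {"commands": [{"tx": 0, "ty": 0, "tz": -0.07, "twist": 0}, {"tx": 0, "ty": 0, "tz": -0.16, "twist": 0}, {"tx": 0, "ty": 0, "tz": -0.26, "twist": 0}, {"tx": 0, "ty": 0, "tz": -0.36, "twist": 0}, {"tx": 0, "ty": 0, "tz": -0.46, "twist": 0}, {"tx": 0, "ty": 0, "tz": -0.55, "twist": 0}, {"tx": 0, "ty": 0, "tz": -0.62, "twist": 0}, {"tx": 0, "ty": 0, "tz": -0.65, "twist": 0}]}}

```text
t: 67.98
eef_pos: [0.6337, 0.0148, 0.2072]
ee_rot: [-3.137, 0.001, -1.569]
force: [0.6, -0.5, -0.2]
width: 0.0354
gripper_force: 0.0
```

>>> {"op": "arm_command", "data": {"commands": [{"tx": -0.08, "ty": 0, "tz": 0, "twist": 0}, {"tx": -0.18, "ty": 0, "tz": 0, "twist": 0}, {"tx": -0.29, "ty": 0, "tz": 0, "twist": 0}, {"tx": -0.4, "ty": 0, "tz": 0, "twist": 0}, {"tx": -0.5, "ty": 0, "tz": 0, "twist": 0}, {"tx": -0.58, "ty": 0, "tz": 0, "twist": 0}, {"tx": -0.63, "ty": 0, "tz": 0, "twist": 0}, {"tx": -0.65, "ty": 0, "tz": 0, "twist": 0}], "claw": 0}}

```text
t: 68.65
eef_pos: [0.6319, 0.1787, 0.2031]
ee_rot: [3.14, -0.0, -1.568]
force: [0.7, -0.6, -0.5]
width: 0.0008
gripper_force: 0.0
```

```bash
python3 - <<'E'
from h import *
go(.634,.315,.195,-90)
im=grab_frame('wrist')
for q,z in(('stamp_top',.176),('tray_grip',.088)):
    for r in spot_point(q,'wrist')[:2]: print(q,round(r['score'],2),np.round(r['uv']),np.round(ray('wrist',r['uv'],z),3))
levers()
im=grab_frame('top')
for q,z in(('stamp_top',.176),('tray_grip',.088)):
    for r in spot_point(q,'top')[:2]: print(q,round(r['score'],2),np.round(r['uv']),np.round(ray('top',r['uv'],z),3))
E
```

```text
pose [0.6319 0.1787 0.2031] [179.9  -0.  -89.9] F [ 0.7 -0.6 -0.5] w 0.0008 t 68.65 -> shares [-0.545 -0.01   0.032] twist 0.001
[ 225   52   93   17 1448] [0.6384 0.0624] [0.6384 0.0742]
[ 228  157   86   14 1152] [0.6392 0.1408] [0.6393 0.1524]
[ 529  201   31   65 1251] [0.4087 0.178 ] [0.3951 0.2386]
[231 244  80  14 646] [0.6397 0.2173] [0.6398 0.2308]
stamp_top 0.83 [152. 166.] [0.635 0.314 0.176]
stamp_top 0.41 [202. 307.] [0.329 0.204 0.176]
tray_grip 0.82 [288. 169.] [0.639 0.015 0.088]
tray_grip 0.67 [413. 324.] [ 0.275 -0.266  0.088]
```

>>> {"op": "arm_command", "data": {"commands": [{"tx": -0.08, "ty": 0, "tz": 0, "twist": 0}, {"tx": -0.17, "ty": 0, "tz": 0, "twist": 0}, {"tx": -0.26, "ty": -0.01, "tz": 0, "twist": 0}, {"tx": -0.35, "ty": -0.01, "tz": 0, "twist": 0}, {"tx": -0.44, "ty": -0.01, "tz": 0, "twist": 0}, {"tx": -0.51, "ty": -0.01, "tz": 0, "twist": 0}, {"tx": -0.545, "ty": -0.01, "tz": 0, "twist": 0}, {"tx": -0.545, "ty": -0.01, "tz": 0, "twist": 0}]}}

```text
t: 69.67
eef_pos: [0.6346, 0.3145, 0.2036]
ee_rot: [3.141, -0.0, -1.569]
force: [0.0, -0.5, 0.5]
width: 0.0009
gripper_force: 0.0
```

>>> {"op": "arm_command", "data": {"commands": [{"tx": 0, "ty": 0, "tz": 0.04, "twist": 0}, {"tx": 0, "ty": 0, "tz": 0.08, "twist": 0}, {"tx": 0, "ty": 0, "tz": 0.11, "twist": 0}, {"tx": 0, "ty": 0, "tz": 0.14, "twist": 0}, {"tx": 0, "ty": 0, "tz": 0.165, "twist": 0}, {"tx": 0, "ty": 0, "tz": 0.185, "twist": 0}, {"tx": 0, "ty": 0, "tz": 0.2, "twist": 0}, {"tx": 0, "ty": 0, "tz": 0.21, "twist": 0}]}}

```text
t: 70.33
eef_pos: [0.6346, 0.3128, 0.1515]
ee_rot: [3.141, -0.001, -1.57]
force: [-2.6, -2.2, 4.6]
width: 0.0001
gripper_force: 2.4
```

>>> {"op": "arm_command", "data": {"commands": [{"tx": 0, "ty": 0, "tz": 0.01, "twist": 0}, {"tx": 0, "ty": 0, "tz": 0.02, "twist": 0}, {"tx": 0, "ty": 0, "tz": 0.03, "twist": 0}, {"tx": 0, "ty": 0, "tz": 0.04, "twist": 0}, {"tx": 0, "ty": 0, "tz": 0.05, "twist": 0}, {"tx": 0, "ty": 0, "tz": 0.06, "twist": 0}, {"tx": 0, "ty": 0, "tz": 0.06, "twist": 0}, {"tx": 0, "ty": 0, "tz": 0.06, "twist": 0}]}}

```text
t: 71.0
eef_pos: [0.6347, 0.3128, 0.138]
ee_rot: [-3.141, -0.0, -1.57]
force: [-4.5, -4.0, 10.8]
width: 0.0005
gripper_force: 4.7
```

>>> {"op": "arm_command", "data": {"commands": [{"tx": 0, "ty": 0, "tz": 0.005, "twist": 0}, {"tx": 0, "ty": 0, "tz": 0.01, "twist": 0}, {"tx": 0, "ty": 0, "tz": 0.015, "twist": 0}, {"tx": 0, "ty": 0, "tz": 0.015, "twist": 0}, {"tx": 0, "ty": 0, "tz": 0.015, "twist": 0}, {"tx": 0, "ty": 0, "tz": 0.015, "twist": 0}, {"tx": 0, "ty": 0, "tz": 0.015, "twist": 0}, {"tx": 0, "ty": 0, "tz": 0.015, "twist": 0}]}}

```text
t: 71.67
eef_pos: [0.6348, 0.3129, 0.1363]
ee_rot: [-3.14, 0.0, -1.569]
force: [-9.0, -3.8, 17.8]
width: 0.0005
gripper_force: 8.9
```

>>> {"op": "arm_command", "data": {"commands": [{"tx": 0, "ty": 0, "tz": 0.005, "twist": 0}, {"tx": 0, "ty": 0, "tz": 0.01, "twist": 0}, {"tx": 0, "ty": 0, "tz": 0.012, "twist": 0}, {"tx": 0, "ty": 0, "tz": 0.012, "twist": 0}, {"tx": 0, "ty": 0, "tz": 0.012, "twist": 0}, {"tx": 0, "ty": 0, "tz": 0.012, "twist": 0}, {"tx": 0, "ty": 0, "tz": 0.012, "twist": 0}, {"tx": 0, "ty": 0, "tz": 0.012, "twist": 0}]}}

```text
t: 72.33
eef_pos: [0.635, 0.3129, 0.1361]
ee_rot: [-3.138, 0.001, -1.568]
force: [-15.5, -5.9, 31.6]
width: 0.0007
gripper_force: 15.9
```

>>> {"op": "arm_command", "data": {"commands": [{"tx": 0, "ty": 0, "tz": -0.03, "twist": 0}, {"tx": 0, "ty": 0, "tz": -0.07, "twist": 0}, {"tx": 0, "ty": 0, "tz": -0.12, "twist": 0}, {"tx": 0, "ty": 0, "tz": -0.18, "twist": 0}, {"tx": 0, "ty": 0, "tz": -0.25, "twist": 0}, {"tx": 0, "ty": 0, "tz": -0.32, "twist": 0}, {"tx": 0, "ty": 0, "tz": -0.38, "twist": 0}, {"tx": 0, "ty": 0, "tz": -0.4, "twist": 0}]}}

```text
t: 73.0
eef_pos: [0.6359, 0.3143, 0.2329]
ee_rot: [-3.138, 0.003, -1.569]
force: [0.3, 0.6, 0.7]
width: 0.0006
gripper_force: 0.0
```

>>> {"op": "arm_command", "data": {"commands": [{"tx": 0, "ty": 0.1, "tz": 0, "twist": 0}, {"tx": 0, "ty": 0.22, "tz": 0, "twist": 0}, {"tx": 0, "ty": 0.35, "tz": 0, "twist": 0}, {"tx": 0, "ty": 0.48, "tz": 0, "twist": 0}, {"tx": 0, "ty": 0.6, "tz": 0, "twist": 0}, {"tx": 0, "ty": 0.7, "tz": 0, "twist": 0}, {"tx": 0, "ty": 0.76, "tz": 0, "twist": 0}, {"tx": 0, "ty": 0.78, "tz": 0, "twist": 0}]}}

```text
t: 73.67
eef_pos: [0.4379, 0.3133, 0.2301]
ee_rot: [-3.142, 0.001, -1.568]
force: [0.5, -0.5, -0.0]
width: 0.0007
gripper_force: 0.0
```

```bash
python3 - <<'E'
from h import *
go(.6,0,.2)
a=grab_frame('top');b=grab_frame('side')
cv2.imwrite('pics/f.png',np.hstack([cv2.resize(a[130:230,130:350],(440,400)),cv2.resize(b[150:350,120:300],(360,400))])[:,:,::-1])
E
```

```text
pose [0.4379 0.3133 0.2301] [-1.80e+02  1.00e-01 -8.99e+01] F [ 0.5 -0.5 -0. ] w 0.0007 t 73.67 -> shares [ 1.255 -0.646  0.119] twist 0
```

View pics/f.png

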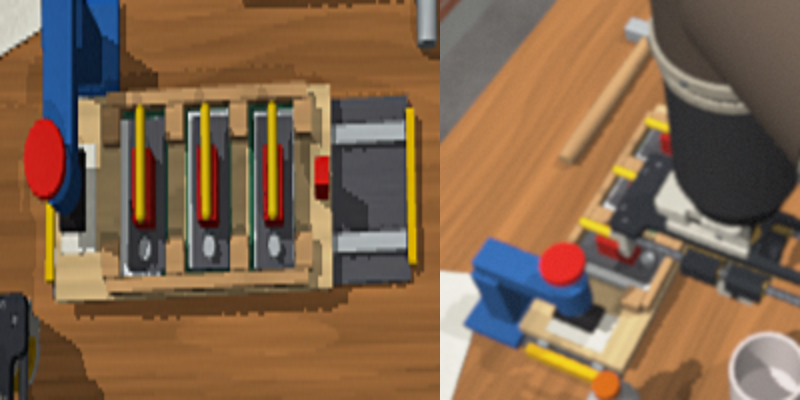

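The tray is home, all three bays hold a plate with an upright clamp, and the stamp head is back up. I hand the job in.

```bash
python3 -c "
from station import *
print(job_done())"
```

```text
the job is handed in; nothing more can be done
None
```

The job is handed in, with no verdict shown: the tray is at the home stop with three plates and three upright clamps, and the plunger was pressed to its stop and sprang back.

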